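Fill a vial carrier, hang it on the rail of a light-exposure stand and start the lamp

TASK

With the vial carrier still standing on the bench, open the lidded box, put a spare vial from it fully down into each empty cell of the carrier, leaving the vials already there where they are, and shut the box again so that the spares left in it stay in the dark. Hook the carrier by both hooks over the upper rail in the open right-hand part of the light-exposure stand and slide it left along the rail, under the keeper strip, until its grip is in line with the index finger on the lamp panel. Last of all push the toggle on the driver box away from you to switch the lamp on; leave everything else on the bench alone.

Things in the scene. Friction and masses are not known exactly. Their poses are not given: they have to be found in the camera images.
- stand: The light-exposure stand, fixed. Origin on the bench below the middle of its rails; z up, x away from its front, y along the rails to its left end. Base plate 12 mm thick (x -14 to 146, y +-250 mm), two end posts (26 x 18 mm, 144 mm high, at y +-238 mm), two steel rails between them. White driver box behind the rails: 80 x 100 mm, top 68 mm above the bench, centred at x 85, y -135 mm.
- rail_mid (a point): Middle of the upper rail, on its axis, 120 mm above the bench; axes as the stand's. Round bar, 12 mm diameter; a like rail runs 52 mm below. Over its left end, from y +150 mm on, lies a flat keeper strip, 14 mm clear of the rail's top: the hooks pass under it only by sliding. So hook the carrier on with its grip at y -115 to +30 mm. Hanging, hook_seat is on this axis, carrier_grip at x -40, z -8 mm.
- index_tip (a point): Tip of the index finger, the mark: a black bar 5 mm wide pointing to the robot from the middle of the top edge of the LED panel (aluminium, 180 mm wide, top 152 mm above the bench, upright 62 mm behind the rail's axis; fixed). 28 mm behind the rail's axis, 156 mm above the bench, y +65 to +110 mm of the stand; axes as the stand's. carrier_grip must come to its y along the rail.
- carrier_grip (a point): Middle of the grip of the vial carrier, a loose white rack (body 41 x 189 x 24 mm, 0.2 to 0.33 kg empty); 62 mm above its underside when it stands. z up, y along the row of cells, x to the hook side. The grip is an upright tab 14 mm thick along x, 26 mm wide along y, its top 13 mm above this point and free of anything beside it down to 38 mm below it.
- cell_a (a point): Where the middle of a vial seated in the carrier's cell at y -72 mm lies: x 0, 32 mm below carrier_grip, axes as there. The cell is square, 31 x 31 mm inside, open at the top; its floor is 25 mm below this point, the top of its walls 6 mm below it.
- cell_b (a point): Where the middle of a vial seated in the carrier's cell at y -36 mm lies: x 0, 32 mm below carrier_grip, axes as there. The cell is square, 31 x 31 mm inside, open at the top; its floor is 25 mm below this point, the top of its walls 6 mm below it.
- cell_c (a point): Where the middle of a vial seated in the carrier's cell at y +36 mm lies: x 0, 32 mm below carrier_grip, axes as there. The cell is square, 31 x 31 mm inside, open at the top; its floor is 25 mm below this point, the top of its walls 6 mm below it.
- cell_d (a point): Where the middle of a vial seated in the carrier's cell at y +72 mm lies: x 0, 32 mm below carrier_grip, axes as there. The cell is square, 31 x 31 mm inside, open at the top; its floor is 25 mm below this point, the top of its walls 6 mm below it.
- hook_seat (a point): Midway between the carrier's two hooks, where the rail's axis lies when it hangs; x +40, z +8 mm from carrier_grip, axes as there. Hooks: steel strips 12 mm wide, 4 mm thick, at y +-100 mm. From here their ceiling is 6 mm up, top 10 mm up, lip bottom 11 mm down; space for the rail from x -15.5 to +5.5 mm, lip to x +9.5 mm. Bumpers 52 mm below lean on the lower rail.
- spares_box: Opaque grey box for the spares, fixed: 130 x 176 mm, 60 mm high, walls and floor 4 mm; origin under its middle, z up, y along its long side, x to the hinge side (away from the robot). Up to four vials stand inside in a row along y about 38 mm apart, near x 0; the middle of a vial is 29 mm above the bench. The lid's hinge runs along y at x +65 mm, 60 mm above the bench.
- box_lid (a joint): The box's lid, rad: 0 shut, up to 1.9 open; 1.6 to 1.9 leaves the box free from above. A flat 6 mm plate as large as the box; a stiff hinge (0.11 N m) holds it wherever it is left. Shut means below 0.06.
- box_lid_handle (a point): Middle of the head of the round black knob on the lid (head 28 mm across, from 22 to 43 mm off the lid's face, on a 13 mm neck). When shut: x -35, y 0 mm of the box, 101 mm above the bench. It lies 100 mm from the hinge axis along the lid and 41 mm off the hinge's plane, and swings with the lid; taken by its two sides along the hinge's direction it can turn between the fingers.
- lamp_switch (a joint): The lamp's toggle on the driver box, in rad: 0 off, leaning to the robot; 1.0 on, leaning away. It stays where it is left and counts as on beyond 0.8.
- lamp_switch_tip (a point): Middle of the black ball (26 mm across) on the end of that toggle, a steel rod 10 mm thick on a small grey housing. It swings about an axis along the stand's y at x 76, y -135 mm of the stand, 90 mm above the bench; the ball is 55 mm from that axis and leans 0.5 rad to the robot when off, as far the other way when on. It moves under 1 to 2 N towards the stand's +x.
- vial_a_mid (a point): A capped glass vial, dark screw cap: body 27 mm across, 42 mm high; cap 23 mm across, up to 50 mm; 0.03 kg. Point: its centre, 25 mm above its underside; z up. If present, it stands from the start in the carrier at cell_a; if absent (None), that cell is empty.
- vial_b_mid (a point): A capped glass vial, dark screw cap: body 27 mm across, 42 mm high; cap 23 mm across, up to 50 mm; 0.03 kg. Point: its centre, 25 mm above its underside; z up. If present, it stands from the start in the carrier at cell_b; if absent (None), that cell is empty.
- vial_c_mid (a point): A capped glass vial, dark screw cap: body 27 mm across, 42 mm high; cap 23 mm across, up to 50 mm; 0.03 kg. Point: its centre, 25 mm above its underside; z up. If present, it stands from the start in the carrier at cell_c; if absent (None), that cell is empty.
- vial_d_mid (a point): A capped glass vial, dark screw cap: body 27 mm across, 42 mm high; cap 23 mm across, up to 50 mm; 0.03 kg. Point: its centre, 25 mm above its underside; z up. If present, it stands from the start in the carrier at cell_d; if absent (None), that cell is empty.
- vial_e_mid (a point): A capped glass vial, dark screw cap: body 27 mm across, 42 mm high; cap 23 mm across, up to 50 mm; 0.03 kg. Point: its centre, 25 mm above its underside; z up. A spare, standing in the lidded box at the start, or absent (None); there are always enough for the empty cells, and any of them will do.
- vial_f_mid (a point): A capped glass vial, dark screw cap: body 27 mm across, 42 mm high; cap 23 mm across, up to 50 mm; 0.03 kg. Point: its centre, 25 mm above its underside; z up. A spare, standing in the lidded box at the start, or absent (None); there are always enough for the empty cells, and any of them will do.
- vial_g_mid (a point): A capped glass vial, dark screw cap: body 27 mm across, 42 mm high; cap 23 mm across, up to 50 mm; 0.03 kg. Point: its centre, 25 mm above its underside; z up. A spare, standing in the lidded box at the start, or absent (None); there are always enough for the empty cells, and any of them will do.
- vial_h_mid (a point): A capped glass vial, dark screw cap: body 27 mm across, 42 mm high; cap 23 mm across, up to 50 mm; 0.03 kg. Point: its centre, 25 mm above its underside; z up. A spare, standing in the lidded box at the start, or absent (None); there are always enough for the empty cells, and any of them will do.
- dropper: A dropper bottle, 34 mm wide, 78 mm high, like the vials but taller and wider; not a spare, a bystander to be left alone; origin under its middle.
- forceps: A forceps, 124 mm long, lying, a bystander to be left alone; origin under its middle.
Mind the look-alikes: they are no part of the job. What is shaped like the part that bears vial_a_mid but orange is not meant.

How it is judged:
On the way, in this order (a step that is already met when the one before it is completed fails the run):
1. on the bench, every cell of the carrier holds a vial, fully down (distance between any of vial_a_mid, vial_e_mid, vial_f_mid, vial_g_mid, vial_h_mid and cell_a below 0.007 m and distance between any of vial_b_mid, vial_e_mid, vial_f_mid, vial_g_mid, vial_h_mid and cell_b below 0.007 m and distance between any of vial_c_mid, vial_e_mid, vial_f_mid, vial_g_mid, vial_h_mid and cell_c below 0.007 m and distance between any of vial_d_mid, vial_e_mid, vial_f_mid, vial_g_mid, vial_h_mid and cell_d below 0.007 m and height (world z) of carrier_grip below 0.07 m), for 0.2 s.
2. the carrier hangs by both hooks on the upper rail, in the open part of the stand (x of carrier_grip in the frame of stand between -0.048 and -0.032 m and z of carrier_grip in the frame of stand between 0.106 and 0.118 m and angle between carrier_grip's own z axis and vertical below 0.15 rad and angle between the y axis of carrier_grip and the y axis of stand, either way round below 0.08 rad and y of carrier_grip in the frame of stand below 0.04 m), for 0.2 s.
3. the carrier, on the rail, has its grip in line with the index, and the box is shut again (x of carrier_grip in the frame of stand between -0.048 and -0.032 m and z of carrier_grip in the frame of stand between 0.106 and 0.118 m and angle between carrier_grip's own z axis and vertical below 0.15 rad and angle between the y axis of carrier_grip and the y axis of stand, either way round below 0.08 rad and y of carrier_grip in the frame of index_tip between -0.007 and 0.007 m and value of joint box_lid below 0.06 rad), for 0.2 s.
4. the lamp is switched on (value of joint lamp_switch above 0.8 rad), for 0.2 s.
At the end, for the whole second after the job is handed in: A vial sits down in every cell, the first ones in their own cells (centre within 7 mm); the carrier hangs on the upper rail (8 mm in depth, 6 mm in height, level within 0.15 rad) with its grip within 7 mm of the index along the rail; lid below 0.06, toggle beyond 0.8 rad (all of step 3 and distance between any of vial_a_mid, vial_e_mid, vial_f_mid, vial_g_mid, vial_h_mid and cell_a below 0.007 m and distance between any of vial_b_mid, vial_e_mid, vial_f_mid, vial_g_mid, vial_h_mid and cell_b below 0.007 m and distance between any of vial_c_mid, vial_e_mid, vial_f_mid, vial_g_mid, vial_h_mid and cell_c below 0.007 m and distance between any of vial_d_mid, vial_e_mid, vial_f_mid, vial_g_mid, vial_h_mid and cell_d below 0.007 m and distance between vial_a_mid and cell_a below 0.007 m and distance between vial_b_mid and cell_b below 0.007 m and distance between vial_c_mid and cell_c below 0.007 m and distance between vial_d_mid and cell_d below 0.007 m and value of joint lamp_switch above 0.8 rad); the robot touches nothing.
It fails at once if the dropper bottle is moved by more than 4 cm (distance of dropper from where it was at the start of the episode above 0.04 m).
It fails at once if the forceps is moved by more than 4 cm (distance of forceps from where it was at the start of the episode above 0.04 m).
Of vial_a, vial_b, vial_c, vial_d only 1 to 2 are there at a start; the rules pass over those that are not, and their reading is None.
Of vial_e, vial_f, vial_g, vial_h only 3 to 4 are there at a start; the rules pass over those that are not, and their reading is None.
At some moment in a run one of carrier may be knocked a few centimetres aside while the robot is not near it.
It also fails if it takes over 192 s, if anything falls off the work surface, if the arm or the gripper's body presses on something with over 40 N, if the wrist force passes 120 N, or if a joint passes its speed limit or range.

ROBOT

A 7-joint arm with a two-finger parallel gripper is mounted at the origin on a cart in front of the work surface, level with it; the furniture and walls round the work are solid. World frame = base frame: x ahead of the robot, y to its left, z up, the work surface at z = 0. Lengths are in m, angles in rad, forces in N, time in s.
With the tool pointing down it reaches from about 0.4 to 0.85 m from the base axis. Payload 10.4 kg.
Tool frame: the origin (TCP) lies at the very end of the fingers, on their centre line; the grasp point (between the pads) lies 19 mm behind it (r.pinch_z is the distance from the TCP to the grasp point, in m); z points along the fingers, y is the line along which they close (so a half turn about z gives the same grasp; the last joint's range is limited). The gripper opens to 87 mm and grips with 3 to 60 N. Pads are 19 mm wide; open, the fingers measure 117 mm over their backs; the gripper's body (75 mm by 190 mm) begins 51 mm behind the grasp point.
Start: joints at [-0.023, 0.332, -0.065, 1.46, 0.022, 1.35, -0.088], TCP at [0.625, 0, 0.223] pointing down, gripper open.
Joint ranges: [-2.6, 2.6], [-0.5, 2.12], [-1.47, 1.34], [0.16, 2.42], [-1.27, 4.41], [0.06, 2.06], [-2.6, 2.6]. Speed limits (rad/s): [2.22, 2.22, 2.79, 2.79, 3.14, 3.14, 3.14].

INTERFACE

Orientations are given as a unit quaternion [x, y, z, w].
In Python, from bench import sensors, vision, r gives the robot as it stands.
- The arm moves only by the shell command python3 -m crank 'ROWS' [OPENING] [FORCE]. ROWS is JSON, a list of rows, each a list of 2 entries, a list of its own where there are three numbers: the shift along the tool's x, y, z normalised to -1 to 1, where 1 is 3 cm, then the turn about the tool's z normalised to -1 to 1, where 1 is 8 degrees. A call has 1 to 12 rows; each row shifts and turns the commanded pose from where the row before left it, along the tool's axes as they then stand; what a row does not reach is not made up. A row lasts 1/8 s, in which the tool goes at most 62.5 mm and 10.7 degrees, less where a joint would pass 70% of its speed; a pose out of reach is approached as far as the arm can. A call with a number of a shift or a turn outside -1 to 1 is refused whole. A call with a gripper value outside its range is refused whole. OPENING is the opening, from 0 (shut) to 1 (fully open), set as the call begins (- or left out, the last holds). The fingers move at their own pace and stop on an object; FORCE is the grip in N (left out, the last holds). Time passes only in rows, so rows that do not move let the fingers close. It gives the time, the measured TCP pose, the force, the opening and the grip force at its end, in the units of the state.
- sensors.read_state(): the state, without advancing time (a new reading comes with each control period).
- vision.camera(name): name is "scene" or "side" or "wrist"; returns the picture (480x640x3 uint8, red, green, blue); there is no depth.
- vision.camera_model(name): a dict with "vertical_fov" (degrees; the focal length in pixels is half the picture's height over the tangent of half this angle, whatever the lens; pixels are square), "cx", "cy" (the principal point, pixels), "camera_from_world" (4x4, takes a point from world to camera coordinates); the wrist camera has in their place "hand_eye" (4x4, takes a point from camera to tool coordinates, whose origin is the TCP and whose axes are the flange's). Camera axes: x right, y down, z forward; pixel columns grow to the right and rows downward; lengths in m; the calibration is good to about 2 mm. A picture is of the moment at which its call begins: read the wrist's pose just before it. camera_model takes no time and is no camera call.
- r.close_job(): hands the job in; it is judged then, once.
The state is a dict: "time": time; "joint_positions": joint angles; "joint_vel": joint speeds; "joint_torque": joint torques, N m; "ee_pos": TCP position; "eef_rot": TCP orientation; "ft_force": force on the tool from outside, world axes, zero at the start; "torque": the same for the moment, N m; "width": finger opening in m; "grip_force": force on a finger pad.
Only numpy, scipy, OpenCV 4.12 (cv2) and the standard library are available. Lean on these libraries where they do the work, as an engineer would, in place of code of your own. Each camera call takes 0.05 s, during which the arm holds its last target. There are 200 camera calls.

## Working session

There is one attempt and no reset: what is moved stays moved. The work goes in short steps, Python scripts to look and compute and a shell command to move; the robot and the scene stay as the last step left them, time stands still between calls to the robot, and variables do not carry over. Pictures are saved under pics/ and viewed, at most 17 in all, crops included, and the job is handed in when it is done.

```bash
ls; mkdir -p pics; cat > h.py <<'E'
import numpy as np, cv2
from bench import sensors, vision, r
from scipy.spatial.transform import Rotation as R
def snap(n, f):
    st=sensors.read_state(); im=vision.camera(n)
    cv2.imwrite(f'pics/{f}.png', im[:,:,::-1]); np.save(f'pics/{f}.npy', np.r_[st['ee_pos'],st['eef_rot']]); return im
def cam(n, pose=None):
    m=vision.camera_model(n); f=240/np.tan(np.radians(m['vertical_fov'])/2)
    if n=='wrist':
        T=np.eye(4); T[:3,:3]=R.from_quat(pose[3:]).as_matrix(); T[:3,3]=pose[:3]
        W=T@np.array(m['hand_eye'])
    else: W=np.linalg.inv(np.array(m['camera_from_world']))
    return f,m['cx'],m['cy'],W
def ray(n,u,v,pose=None):
    f,cx,cy,W=cam(n,pose); d=W[:3,:3]@np.array([(u-cx)/f,(v-cy)/f,1]); return W[:3,3],d/np.linalg.norm(d)
def onz(n,u,v,z,pose=None):
    o,d=ray(n,u,v,pose); return o+d*(z-o[2])/d[2]
def tri(*rays):
    A=sum(np.eye(3)-np.outer(d,d) for o,d in rays); b=sum((np.eye(3)-np.outer(d,d))@o for o,d in rays)
    return np.linalg.solve(A,b)
def proj(n,p,pose=None):
    f,cx,cy,W=cam(n,pose); q=np.linalg.inv(W)@np.r_[p,1]; return np.array([cx+f*q[0]/q[2],cy+f*q[1]/q[2]])
E
python3 - <<'E'
from h import *
np.set_printoptions(precision=4,suppress=True)
for n in('scene','side','wrist'):
    snap(n,n+'0'); 
for n in('scene','side'):
    f,cx,cy,W=cam(n); print(n,f,cx,cy); print(W)
print(np.array(vision.camera_model('wrist')['hand_eye']),vision.camera_model('wrist')['vertical_fov'])
s=sensors.read_state(); print(s['ee_pos'],s['eef_rot'],R.from_quat(s['eef_rot']).as_matrix(),s['width'],s['time'],r.pinch_z)
E
```

```text
pics
scene 463.3044585590418 323.02681742007707 242.73011521740668
[[ 0.8708 -0.2051  0.4468  0.1248]
 [-0.4914 -0.3861  0.7806 -0.7542]
 [ 0.0124 -0.8994 -0.437   0.4865]
 [ 0.      0.      0.      1.    ]]
side 599.4108581817316 314.6507313729337 243.02611969066652
[[ 0.886  -0.2162  0.4101  0.0577]
 [-0.4635 -0.4331  0.7731 -0.9175]
 [ 0.0105 -0.8751 -0.4839  0.641 ]
 [ 0.      0.      0.      1.    ]]
[[-0.0005 -0.9638 -0.2665  0.0735]
 [ 1.     -0.0006  0.0005 -0.0015]
 [-0.0007 -0.2665  0.9638 -0.1629]
 [ 0.      0.      0.      1.    ]] 60.97754351124255
[ 0.6247 -0.      0.2219] [ 0.7071  0.7071 -0.0004 -0.0004] [[ 0.      1.     -0.0011]
 [ 1.     -0.     -0.0001]
 [-0.0001 -0.0011 -1.    ]] 0.08685602747371562 0.15 0.0187
```

View pics/scene0.png

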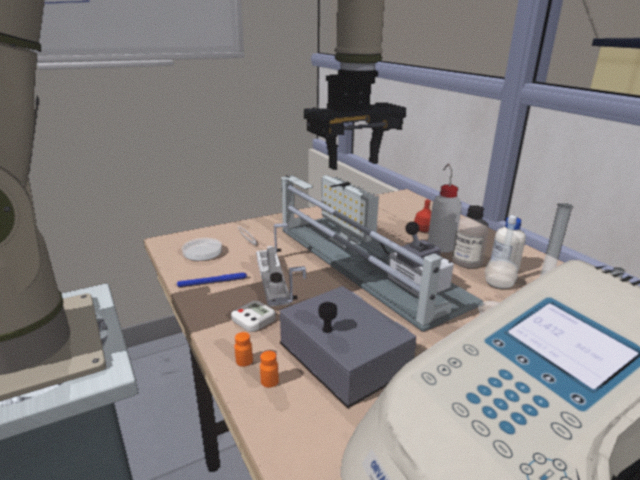

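View pics/side0.png

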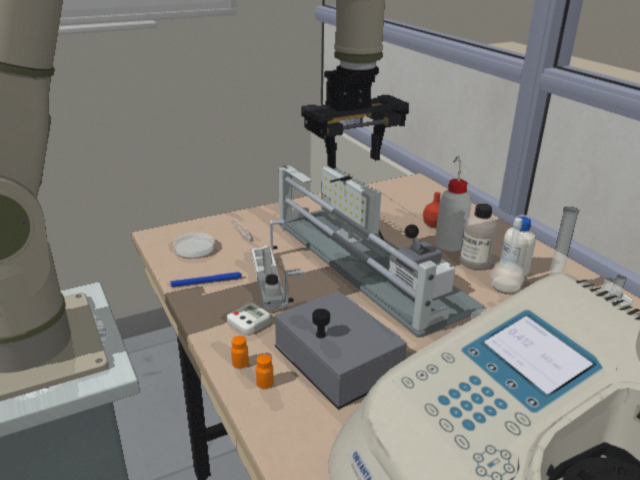

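```bash
python3 - <<'E'
from h import *
a=cv2.imread('pics/side0.png')[160:400,210:470]
cv2.imwrite('pics/s0c.png',cv2.resize(a,None,fx=2.5,fy=2.5,interpolation=cv2.INTER_CUBIC))
np.set_printoptions(precision=4,suppress=True)
for u,v,z in((321,317,.101),(272,280,.05),(342,404,.0),(277,315,.06),(411,352,.06),(335,290,.06),(413,231,.14),(422,328,.0),(281,225,0)): print(u,v,onz('side',u,v,z))
print(onz('scene',328,311,.101))
E
```

```text
321 317 [ 0.4162 -0.2654  0.101 ]
272 280 [ 0.4239 -0.0624  0.05  ]
342 404 [ 0.4079 -0.3504  0.    ]
277 315 [ 0.3814 -0.1783  0.06  ]
411 352 [ 0.5227 -0.356   0.06  ]
335 290 [ 0.5031 -0.1563  0.06  ]
413 231 [ 0.6614 -0.1566  0.14  ]
422 328 [ 0.6269 -0.2527  0.    ]
281 225 [0.571  0.2186 0.    ]
[ 0.4131 -0.2679  0.101 ]
```

View pics/s0c.png

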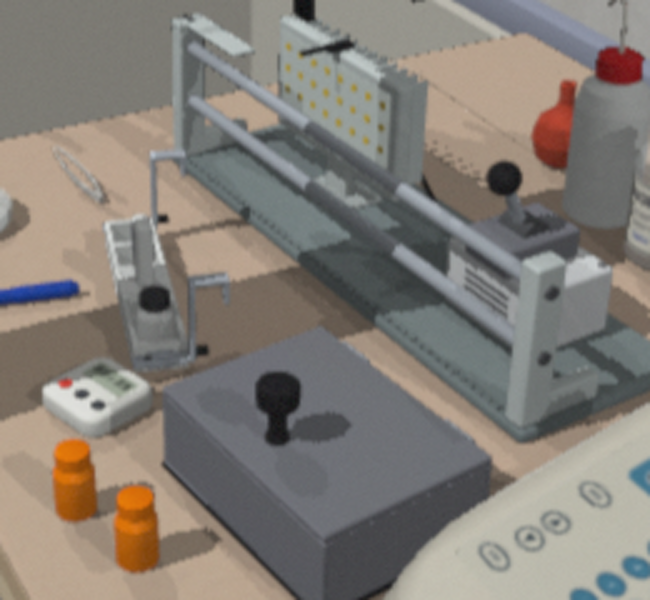

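View pics/wrist0.png

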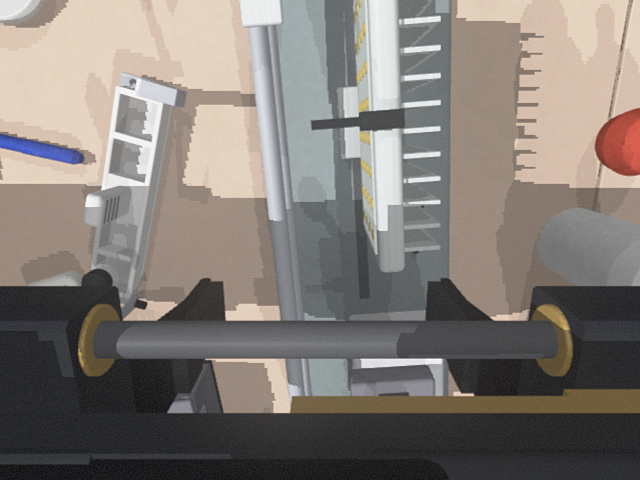

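```bash
python3 -m crank '[[[-0.88,-0.8,-0.3],0],[[-0.88,-0.8,-0.3],0],[[-0.88,-0.8,-0.3],0],[[-0.88,-0.8,-0.3],0],[[-0.88,-0.8,-0.3],0],[[-0.88,-0.8,-0.3],0],[[-0.88,-0.8,-0.3],0],[[-0.88,-0.8,-0.3],0],[[-0.88,-0.8,-0.3],0],[[-0.88,-0.8,-0.3],0],[[0,0,0],0]]'
python3 -m crank '[[[0,0,0],1],[[0,0,0],1],[[0,0,0],1],[[0,0,0],1],[[0,0,0],1],[[0,0,0],1],[[0,0,0],1],[[0,0,0],1],[[0,0,0],1],[[0,0,0],1],[[0,0,0],0.25],[[0,0,0],0]]'
python3 - <<'E'
from h import *
snap('wrist','w1')
E
```

```text
time: 1.52
ee_pos: [0.3834, -0.2662, 0.3133]
eef_rot: [0.709, 0.705, 0.0, 0.001]
ft_force: [1.4, 1.6, -1.0]
width: 0.0871
grip_force: 0.0
time: 3.02
ee_pos: [0.3852, -0.2636, 0.3123]
eef_rot: [0.997, 0.071, -0.0, -0.0]
ft_force: [-0.3, 0.3, -0.5]
width: 0.087
grip_force: 0.0
```

View pics/w1.png

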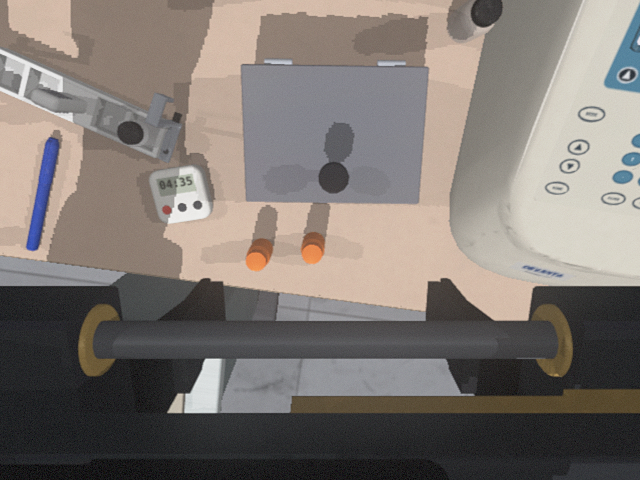

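```bash
cat >> h.py <<'E'
np.set_printoptions(precision=4,suppress=True)
E
python3 - <<'E'
from h import *
p=np.load('pics/w1.npy')
c=[onz('wrist',u,v,.066,p) for u,v in((241,65),(428,66),(418,202),(246,202))]
print(np.array(c)); 
k=tri(ray('wrist',333,178,p),ray('side',321.2,316.5)); print('knob',k)
print(onz('wrist',333,178,.105,p))
for a,b in((0,1),(3,2)): d=c[a]-c[b]; print(np.degrees(np.arctan2(-d[0],d[1])),np.linalg.norm(d))
for a,b in((0,3),(1,2)): d=c[a]-c[b]; print(np.degrees(np.arctan2(d[1],d[0])),np.linalg.norm(d))
cc=np.mean(c,0); print(cc)
q=R.from_quat(p[3:]).as_matrix(); print(q)
E
```

```text
[[ 0.4997 -0.1673  0.066 ]
 [ 0.5235 -0.3399  0.066 ]
 [ 0.3963 -0.3565  0.066 ]
 [ 0.3716 -0.1835  0.066 ]]
knob [ 0.4139 -0.2669  0.1039]
[ 0.4127 -0.2661  0.105 ]
7.841544444501222 0.17426469764136632
8.130148962267688 0.17473305453376486
7.237858841282107 0.1291618169579412
7.441909382929873 0.1282776240110374
[ 0.4478 -0.2618  0.066 ]
[[ 0.9899  0.1418 -0.0002]
 [ 0.1418 -0.9899  0.0002]
 [-0.0002 -0.0002 -1.    ]]
```

```bash
python3 -m crank '[[[0.92,0.23,0],0],[[0,0,0.95],0],[[0,0,0.95],0],[[0,0,0.95],0],[[0,0,0.95],0],[[0,0,0.95],0],[[0,0,0.95],0],[[0,0,0.95],0],[[0,0,0.95],0],[[0,0,0],0]]'
python3 -m crank '[[[0,0,0],0],[[0,0,0],0],[[0,0,0],0],[[0,0,0],0],[[0,0,0],0]]' 0.1 12
```

```text
time: 4.32
ee_pos: [0.412, -0.2662, 0.0829]
eef_rot: [0.998, 0.071, -0.002, -0.001]
ft_force: [-0.4, -0.7, 1.0]
width: 0.0868
grip_force: 0.0
time: 4.95
ee_pos: [0.4134, -0.267, 0.0847]
eef_rot: [0.998, 0.07, 0.0, 0.0]
ft_force: [1.1, 0.6, -0.0]
width: 0.0451
grip_force: 0.0
```

```bash
python3 -m crank '[[[0,0,0],0],[[0,0,0],0],[[0,0,0],0],[[0,0,0],0]]' 0.1 12
python3 -m crank '[[[0.25,0,-0.5],0],[[0.32,0,-0.45],0],[[0.39,0,-0.4],0],[[0.44,0,-0.33],0],[[0.49,0,-0.26],0],[[0.52,0,-0.18],0],[[0.54,0,-0.1],0],[[0.55,0,-0.02],0],[[0.55,0,0.07],0],[[0.53,0,0.15],0],[[0.5,0,0.23],0],[[0.46,0,0.31],0]]'
python3 -m crank '[[[0,0,0],0]]' 
python3 - <<'E'
from h import *
snap('side','s2')
E
```

```text
time: 5.45
ee_pos: [0.4133, -0.267, 0.0846]
eef_rot: [0.998, 0.07, 0.0, 0.0]
ft_force: [0.5, 0.3, 0.1]
width: 0.0269
grip_force: 12.0
time: 6.95
ee_pos: [0.5793, -0.2454, 0.1299]
eef_rot: [0.998, 0.069, 0.001, 0.001]
ft_force: [-1.2, -7.1, -0.8]
width: 0.0275
grip_force: 12.0
time: 7.08
ee_pos: [0.5798, -0.2454, 0.1294]
eef_rot: [0.998, 0.069, 0.001, 0.001]
ft_force: [2.7, -7.0, 0.3]
width: 0.0271
grip_force: 12.0
```

View pics/s2.png

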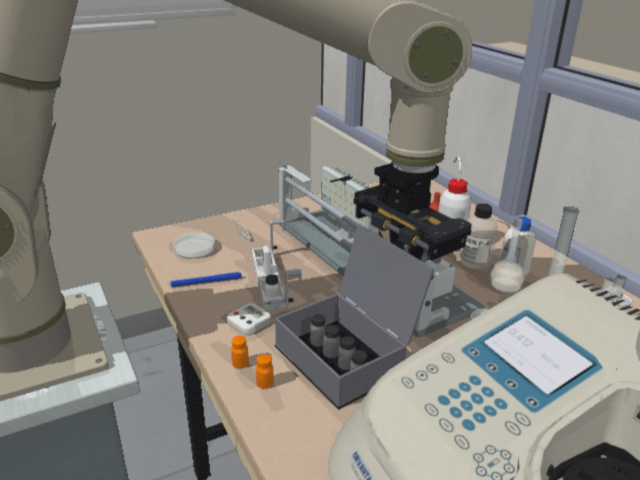

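```bash
python3 -m crank '[[[0,0,0],0],[[0,0,0],0],[[0,0,0],0],[[0,0,-0.5],0],[[0,0,-1],0],[[0,0,-1],0],[[0,0,-1],0],[[0,0,-1],0],[[0,0,-1],0],[[0,0,-0.6],0]]' 0.65
python3 -m crank '[[[-1,0,0],0],[[-1,0,0],0],[[-1,0,0],0],[[-1,0,0],0],[[-1,0,0],0],[[-1,0,0],0],[[0,0,0],0]]'
python3 - <<'E'
from h import *
snap('wrist','w3')
E
```

```text
time: 8.38
ee_pos: [0.5782, -0.2438, 0.3147]
eef_rot: [0.998, 0.07, 0.001, 0.0]
ft_force: [0.2, -0.4, -0.4]
width: 0.0568
grip_force: 0.0
time: 9.25
ee_pos: [0.398, -0.2697, 0.3127]
eef_rot: [0.998, 0.068, 0.0, 0.0]
ft_force: [0.9, -1.1, 0.0]
width: 0.0565
grip_force: 0.0
```

View pics/w3.png

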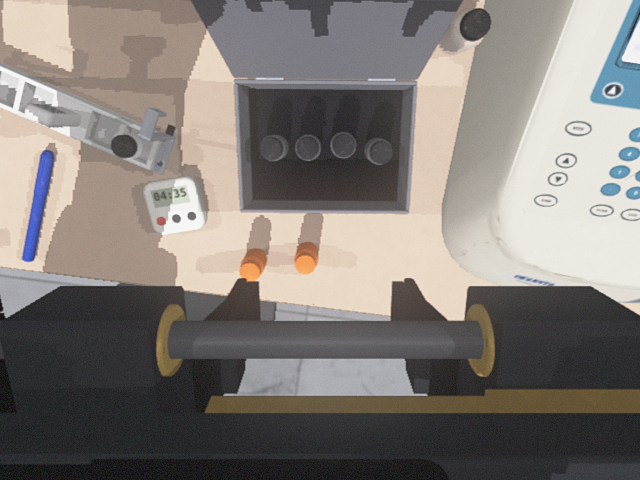

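```bash
python3 - <<'E'
from h import *
p=np.load('pics/w3.npy'); im=cv2.imread('pics/w3.png'); g=im.max(2).astype(int)
yaw=np.radians(7.7); bx=np.array([np.cos(yaw),np.sin(yaw)]); by=np.array([-bx[1],bx[0]]); c=np.array([.4478,-.2618])
for u,v in((275,148),(308,147),(344,145),(378,151)):
    q=onz('wrist',u,v,.054,p); d=q[:2]-c; print(q,'box',d@bx,d@by)
f,cx,cy,W=cam('wrist',p); T=np.eye(4);T[:3,:3]=R.from_quat(p[3:]).as_matrix();T[:3,3]=p[:3]
for h in range(0,60,5):
    out=[]
    for t in(0,8,15):
        q=T@np.array([.0095,-.0283-t/1000,-h/1000,1]); out.append(proj('wrist',q[:3],p))
    v=int(round(out[0][1])); row=g[v,140:300]<60
    xs=np.where(row)[0]+140 if v<480 else []
    # outer edge: contiguous run containing near inner face
    e=int(out[0][0])-3
    a=e
    while a>140 and g[v,a]<70:a-=1
    print(h,v,[round(o[0]) for o in out],a)
cv2.imwrite('pics/f.png',cv2.resize(im[90:300,200:440],(800,600)[:2] if 0 else None,fx=3,fy=2.85,interpolation=cv2.INTER_CUBIC))
E
```

```text
[ 0.4417 -0.2119  0.054 ] box 0.0006323763017624017 0.05028441751947386
[ 0.4472 -0.2448  0.054 ] box 0.001693005421988666 0.01692205391680226
[ 0.4541 -0.2805  0.054 ] box 0.003743412046096634 -0.01941447464547925
[ 0.4529 -0.3155  0.054 ] box -0.0021054221358676227 -0.05393555352650915
0 278 [261, 242, 225] 257
5 282 [259, 239, 222] 255
10 287 [257, 237, 219] 253
15 292 [255, 234, 216] 251
20 297 [252, 231, 213] 249
25 302 [250, 228, 209] 247
30 308 [248, 225, 205] 244
35 314 [245, 222, 201] 238
40 321 [242, 218, 197] 239
45 328 [239, 214, 192] 236
50 336 [236, 210, 187] 232
55 344 [232, 205, 181] 229
```

View pics/f.png

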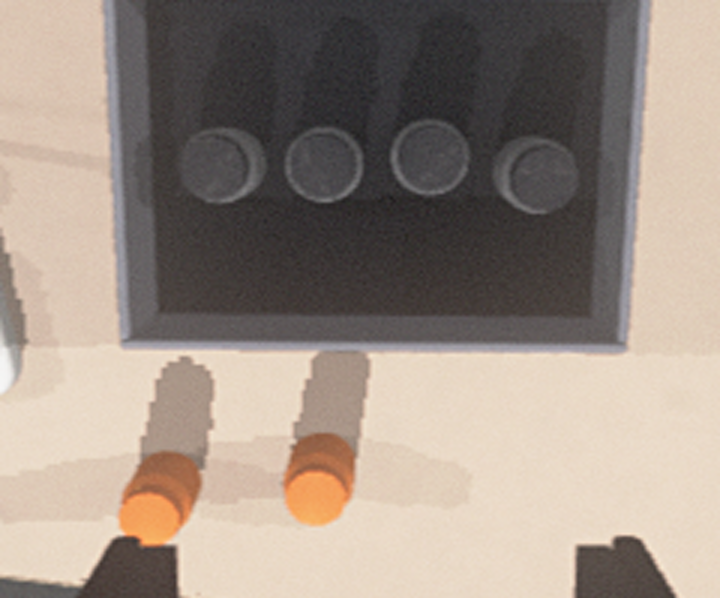

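```bash
cat >> h.py <<'E'
def go(target,yaw=None):
    """tool-frame shift in units (3cm) and turn units from the measured pose; yaw = world heading of tool x, deg"""
    s=sensors.read_state(); M=R.from_quat(s['eef_rot']).as_matrix(); d=M.T@(np.array(target)-s['ee_pos'])
    h=np.degrees(np.arctan2(M[1,0],M[0,0])); t=0 if yaw is None else ((h-yaw+180)%360-180)/8
    print('shift units',d/.03,'heading',h,'turn units',t)
E
python3 - <<'E'
from h import *
p=np.load('pics/w3.npy')
yaw=np.radians(7.7); bx=np.array([np.cos(yaw),np.sin(yaw)]); by=np.array([-bx[1],bx[0]]); c=np.array([.4478,-.2618])
V=[]
for u,v in((272.3,148.6),(307.7,147.5),(343.7,145.1),(381,151.8)):
    q=onz('wrist',u,v,.054,p); V.append(q); d=q[:2]-c; print(q,'box',d@bx,d@by)
t=V[0].copy(); t[:2]+=by*.0015; t[2]=.034; go(t)
# rough carrier from wrist0
p=np.load('pics/wrist0.npy')
a=onz('wrist',97,283,.055,p); b=onz('wrist',135,115,.02,p); print(a,b)
E
```

```text
[ 0.4407 -0.2092  0.054 ] box 3.3610716432964046e-05 0.053032250198079854
[ 0.4467 -0.2446  0.054 ] box 0.0011990585766684938 0.017229544411330473
[ 0.454  -0.2803  0.054 ] box 0.003644363056314535 -0.01911321809590713
[ 0.4526 -0.3187  0.054 ] box -0.0028921042133903943 -0.05700467532636174
shift units [ 1.6335 -1.8353  9.2857] heading 7.943192811902542 turn units 0
[ 0.4263 -0.0587  0.055 ] [0.4608 0.0813 0.02  ]
```

```bash
python3 -m crank '[[[0.82,-0.92,0],0],[[0.82,-0.92,0],0],[[0,0,1],0],[[0,0,1],0],[[0,0,1],0],[[0,0,1],0],[[0,0,1],0],[[0,0,1],0],[[0,0,1],0],[[0,0,0],0]]' 0.37
python3 - <<'E'
from h import *
p=np.load('pics/w3.npy')
q=onz('wrist',272.3,148.6,.054,p); q[:2]+=np.array([-.134,.991])*.0015; q[2]=.034; go(q); print(sensors.read_state()['width'])
E
```

```text
time: 10.55
ee_pos: [0.4399, -0.2063, 0.1]
eef_rot: [0.998, 0.07, -0.002, -0.001]
ft_force: [0.5, 1.1, -0.1]
width: 0.0319
grip_force: 0.0
shift units [0.0228 0.0573 2.2007] heading 8.058600446476397 turn units 0
0.031944855057995575
```

```bash
python3 -m crank '[[[0,0,0.6],0],[[0,0,0.6],0],[[0,0,0.5],0],[[0,0,0.5],0],[[0,0,0],0]]'
python3 -m crank '[[[0,0,0],0],[[0,0,0],0],[[0,0,0],0],[[0,0,0],0]]' 0.15 15
```

```text
time: 11.18
ee_pos: [0.4402, -0.2071, 0.0352]
eef_rot: [0.998, 0.07, -0.001, -0.0]
ft_force: [0.2, 0.3, 0.1]
width: 0.0322
grip_force: 0.0
time: 11.68
ee_pos: [0.4409, -0.2075, 0.0362]
eef_rot: [0.998, 0.07, 0.0, 0.0]
ft_force: [-0.3, 0.0, 1.5]
width: 0.0237
grip_force: 13.8
```

```bash
python3 -m crank '[[[0,0,-0.5],0],[[0,0,-0.9],0],[[0,0,-1],0],[[0,0,-1],0],[[0,0,-1],0],[[0,0,-1],0],[[0,0,-0.7],0],[[0,0,0],-1],[[0,0,0],-1],[[0,0,0],-1],[[0,0,0],-1]]'
python3 -m crank '[[[0,0,0],-1],[[0,0,0],-1],[[0,0,0],-1],[[0,0,0],-1],[[0,0,0],-0.5],[[0.86,-0.2,0],0],[[0.86,-0.2,0],0],[[0.86,-0.2,0],0],[[0.86,-0.2,0],0],[[0.86,-0.2,0],0],[[0.86,-0.2,0],0],[[0,0,0],0]]'
python3 - <<'E'
from h import *
snap('wrist','w4'); snap('side','s4')
E
```

```text
time: 13.05
ee_pos: [0.4406, -0.2074, 0.22]
eef_rot: [0.939, 0.344, 0.0, 0.0]
ft_force: [-0.0, 0.1, -0.7]
width: 0.0238
grip_force: 13.6
time: 14.55
ee_pos: [0.4432, -0.0467, 0.22]
eef_rot: [0.787, 0.617, 0.0, 0.0]
ft_force: [0.0, -0.1, 0.0]
width: 0.0235
grip_force: 13.6
```

View pics/w4.png

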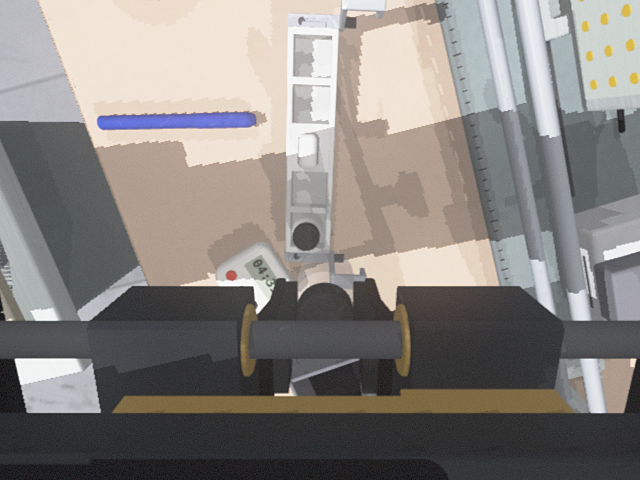

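```bash
python3 - <<'E'
from h import *
im=cv2.imread('pics/w4.png')[5:270,260:380]
o=cv2.resize(cv2.rotate(im,cv2.ROTATE_90_CLOCKWISE),None,fx=3,fy=3,interpolation=cv2.INTER_CUBIC)
cv2.imwrite('pics/c4.png',o); print(o.shape)
E
```

```text
(360, 795, 3)
```

View pics/c4.png

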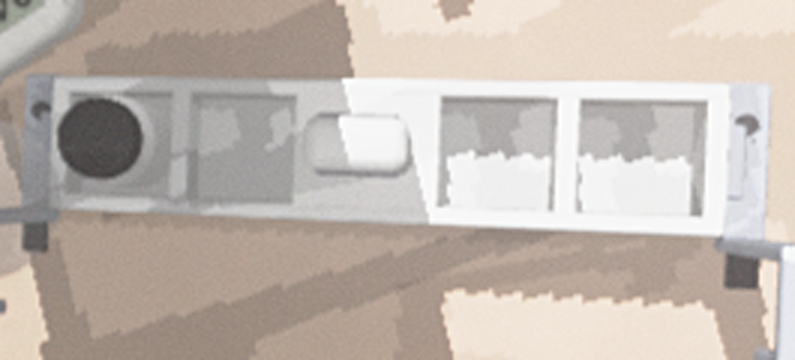

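```bash
python3 - <<'E'
from h import *
p=np.load('pics/w4.npy')
def w(X,Y,z): return onz('wrist',260+Y/3,269-X/3,z,p)
C={'b':[(193,95),(297,95),(193,199),(297,203)],'c':[(441,97),(557,99),(441,210),(555,212)],'d':[(579,101),(707,100),(579,213),(706,217)]}
M={}
for k,v in C.items():
    q=np.array([w(*a,.024) for a in v]); M[k]=q.mean(0); print(k,q[:,:2].tolist(),M[k])
M['a']=w(101,138,.055); print('a',M['a'])
g=w(374,137,.075) ; print('grip top',g)
P=[(M['d']-M['b'])[:2]]; d=P[0]; print('b-d dist',np.linalg.norm(d),'yaw',np.degrees(np.arctan2(-d[0],d[1])))
y0=(M['a']+0)[:2]; d=M['d'][:2]-y0; print('a-d',np.linalg.norm(d),np.degrees(np.arctan2(-d[0],d[1])))
E
```

```text
b [[0.4146132252739313, -0.03348327152404742], [0.4225972041177594, -0.0038767707368863313], [0.4446504228091354, -0.04089602983350286], [0.4530914384818419, -0.011397471550303448]] [ 0.4337 -0.0224  0.024 ]
c [[0.4336262061944593, 0.034855646723245065], [0.442143017988322, 0.06437484806991314], [0.4645731781277972, 0.0272297466345229], [0.47223636628430404, 0.0564315851726234]] [0.4531 0.0457 0.024 ]
d [[0.4441443279389373, 0.06971007088403738], [0.4521643075219082, 0.10063604161272471], [0.4739585482190725, 0.062368921577288954], [0.4824638507446008, 0.09292981333675926]] [0.4632 0.0814 0.024 ]
a [ 0.4233 -0.0563  0.055 ]
grip top [0.4426 0.0158 0.075 ]
b-d dist 0.10791912078344176 yaw -15.833351754447097
a-d 0.1433816763531138 -16.156259475015382
```

```bash
python3 - <<'E'
from h import *
go([.4335,-.0226,.070],74.1)
E
```

```text
shift units [ 0.7753 -0.5297  4.9878] heading 76.00244196135 turn units 0.2378052451687509
```

```bash
python3 -m crank '[[[0.4,-0.27,0],0],[[0.38,-0.26,0],0.24],[[0,0,1],0],[[0,0,1],0],[[0,0,1],0],[[0,0,1],0],[[0,0,0.6],0],[[0,0,0.37],0],[[0,0,0],0]]'
python3 - <<'E'
from h import *
go([.4335,-.0226,.044],74.1); snap('wrist','w5')
E
```

```text
time: 15.78
ee_pos: [0.4331, -0.0218, 0.0696]
eef_rot: [0.798, 0.602, -0.0, -0.0]
ft_force: [0.1, -0.0, 0.1]
width: 0.0235
grip_force: 13.6
shift units [-0.0211  0.0223  0.8536] heading 74.07453151221313 turn units -0.003183560973358368
```

```bash
python3 -m crank '[[[-0.02,0.02,0.3],0],[[0,0,0.3],0],[[0,0,0.3],0],[[0,0,0],0]]'
```

```text
time: 16.32
ee_pos: [0.4332, -0.0227, 0.042]
eef_rot: [0.798, 0.602, -0.001, -0.001]
ft_force: [-0.3, 0.2, 0.4]
width: 0.0238
grip_force: 13.6
```

```bash
python3 -m crank '[[[0,0,0.13],0],[[0,0,0],0]]'
python3 -m crank '[[[0,0,0],0],[[0,0,0],0],[[0,0,-0.5],0],[[0,0,-1],0],[[0,0,-1],0],[[0,0,-1],0],[[0,0,-1],0],[[0,0,-1],0],[[0,0,-0.5],0],[[0,0,0],0]]' 0.5
python3 - <<'E'
from h import *
im=snap('wrist','w6'); p=np.load('pics/w6.npy')
m=(im.max(2)<75).astype(np.uint8); m[270:]=0
for c in cv2.findContours(m,0,1)[0]:
    if 150<cv2.contourArea(c)<3000:
        (u,v),rr=cv2.minEnclosingCircle(c); print(u,v,rr,cv2.contourArea(c),onz('wrist',u,v,.055,p))
E
```

```text
time: 16.58
ee_pos: [0.4338, -0.0226, 0.0388]
eef_rot: [0.798, 0.602, -0.0, -0.0]
ft_force: [0.1, -0.3, 0.4]
width: 0.0236
grip_force: 13.6
time: 17.82
ee_pos: [0.4343, -0.0226, 0.2199]
eef_rot: [0.798, 0.602, 0.001, 0.001]
ft_force: [0.3, 0.4, -0.6]
width: 0.0435
grip_force: 0.0
324.2568664550781 259.6972351074219 12.99027156829834 195.0 [ 0.4228 -0.0561  0.055 ]
```

```bash
python3 -m crank '[[[-0.94,0.33,0],0],[[-0.94,0.33,0],0],[[-0.94,0.33,0],0],[[-0.94,0.33,0],0],[[-0.94,0.33,0],0],[[-0.94,0.33,0],0],[[-0.94,0.33,0],0],[[-0.94,0.33,0],0],[[-0.94,0.33,0],0],[[-0.94,0.33,0],0],[[0,0,0],1],[[0,0,0],1]]' 0.37
python3 -m crank '[[[0,0,0],1],[[0,0,0],1],[[0,0,0],1],[[0,0,0],1],[[0,0,0],1],[[0,0,0],1],[[0,0,0.8],0.25],[[0,0,0.8],0],[[0,0,0.8],0],[[0,0,0.8],0],[[0,0,0.5],0],[[0,0,0],0]]'
python3 - <<'E'
from h import *
go([.4528,-.3202,.035],7.8)
E
```

```text
time: 19.38
ee_pos: [0.451, -0.321, 0.2171]
eef_rot: [0.876, 0.483, -0.001, -0.001]
ft_force: [-0.1, 0.3, 0.7]
width: 0.0323
grip_force: 0.0
time: 20.88
ee_pos: [0.4508, -0.3205, 0.1065]
eef_rot: [0.998, 0.07, -0.001, -0.001]
ft_force: [-0.2, -0.3, -0.1]
width: 0.0322
grip_force: 0.0
shift units [0.0726 0.0038 2.3816] heading 8.077039632616973 turn units 0.034629954077121994
```

```bash
python3 -m crank '[[[0.07,0,0.6],0],[[0,0,0.6],0],[[0,0,0.6],0],[[0,0,0.56],0],[[0,0,0],0]]'
python3 -m crank '[[[0,0,0],0],[[0,0,0],0],[[0,0,0],0],[[0,0,0],0]]' 0.15 15
python3 -m crank '[[[0,0,-0.5],0],[[0,0,-0.9],0],[[0,0,-1],0],[[0,0,-1],0],[[0,0,-1],0],[[0,0,-1],0],[[0,0,-0.7],0],[[0,0,0],-1],[[0,0,0],-1],[[0,0,0],-1],[[0,0,0],-1],[[0,0,0],-1]]'
```

```text
time: 21.5
ee_pos: [0.4529, -0.3201, 0.0355]
eef_rot: [0.998, 0.07, -0.001, -0.001]
ft_force: [-0.3, 0.3, 0.6]
width: 0.0321
grip_force: 0.0
time: 22.0
ee_pos: [0.4541, -0.3209, 0.0376]
eef_rot: [0.998, 0.07, 0.0, 0.0]
ft_force: [0.2, 0.1, 2.0]
width: 0.0224
grip_force: 13.7
time: 23.5
ee_pos: [0.4536, -0.3208, 0.2212]
eef_rot: [0.912, 0.409, 0.0, 0.0]
ft_force: [0.1, 0.5, -0.4]
width: 0.0229
grip_force: 13.5
```

```bash
python3 -m crank '[[[0,0,0],-1],[[0,0,0],-1],[[0,0,0],-1],[[0,0,0],-0.22],[[0.95,-0.31,0],0],[[0.95,-0.31,0],0],[[0.95,-0.31,0],0],[[0.95,-0.31,0],0],[[0.95,-0.31,0],0],[[0.95,-0.31,0],0],[[0.95,-0.31,0],0],[[0.95,-0.31,0],0]]'
python3 -m crank '[[[0.95,-0.31,0],0],[[0,0,0],0]]'
cat >> h.py <<'E'
def caps(f,z=.055,thr=75,vmax=275):
    im=cv2.imread(f'pics/{f}.png'); p=np.load(f'pics/{f}.npy'); m=(im.max(2)<thr).astype(np.uint8); m[vmax:]=0
    for c in cv2.findContours(m,0,1)[0]:
        if 100<cv2.contourArea(c)<3000:
            (u,v),rr=cv2.minEnclosingCircle(c); print('cap',u,v,rr,cv2.contourArea(c),onz('wrist',u,v,z,p))
E
python3 - <<'E'
from h import *
snap('wrist','w7'); caps('w7'); print(np.load('pics/w7.npy'))
p=np.load('pics/w7.npy')
for k in(-.072,-.036): q=np.array([.4434+.274*k,.0120+.962*k,.055]); print(proj('wrist',q,p))
a=cv2.imread('pics/w4.png');b=cv2.imread('pics/w7.png')
E
```

```text
time: 25.0
ee_pos: [0.4456, -0.0801, 0.2208]
eef_rot: [0.8, 0.6, 0.0, 0.0]
ft_force: [0.3, -0.8, 0.5]
width: 0.0231
grip_force: 13.5
time: 25.25
ee_pos: [0.4448, -0.049, 0.2208]
eef_rot: [0.799, 0.601, 0.0, 0.0]
ft_force: [0.1, -0.2, -0.1]
width: 0.0225
grip_force: 13.5
cap 563.5 148.5 36.09026336669922 267.5 [ 0.6399 -0.0466  0.055 ]
cap 615.5 106.41304016113281 11.68374252319336 122.5 [ 0.6824 -0.026   0.055 ]
[ 0.4448 -0.049   0.2208  0.7991  0.6012  0.0004  0.0002]
[305.0205 234.7168]
[304.273  191.7553]
```

```bash
python3 - <<'E'
from h import *
a=cv2.imread('pics/w4.png').max(2);b=cv2.imread('pics/w7.png').max(2)
print(a[236,280:336:4]); print(b[235,260:360:4]); print(b[192,260:360:4])
for t in(90,110,130):
    print(t); caps('w7',thr=t)
E
```

```text
[152 149 206 130  77  83  79  82  70  78 146 155 199 156]
[155 164 175 178 155 158 148 176 141 157 165 174 169 164 152 144 146 196
 152 175 178 178 176 175 171]
[175 181 159 162 158 159 173 152 158 160 177 176 168 161 150 156 182 186
 173 174 179 176 178 180 177]
90
cap 601.29248046875 263.08489990234375 11.88707447052002 134.5 [ 0.6587 -0.1512  0.055 ]
cap 308.0 251.0 13.453723907470703 366.5 [ 0.422  -0.0716  0.055 ]
cap 305.29949951171875 208.29177856445312 13.797385215759277 533.5 [ 0.4304 -0.0359  0.055 ]
cap 616.5 106.04166412353516 12.052145957946777 142.0 [ 0.6831 -0.0259  0.055 ]
cap 560.0 136.5 49.52029800415039 472.5 [ 0.6385 -0.0366  0.055 ]
110
cap 618.5 256.0 27.281044006347656 577.0 [ 0.6733 -0.1489  0.055 ]
cap 307.83746337890625 251.06790161132812 13.752388954162598 530.0 [ 0.4218 -0.0716  0.055 ]
cap 305.1368713378906 208.2039031982422 14.191679954528809 560.0 [ 0.4303 -0.0358  0.055 ]
cap 546.5 195.0 81.37116241455078 925.5 [ 0.6219 -0.0799  0.055 ]
cap 481.0 168.5 65.48483276367188 1057.0 [ 0.5746 -0.044   0.055 ]
cap 615.0 110.5 16.77060890197754 264.5 [ 0.6817 -0.0289  0.055 ]
130
cap 308.0199890136719 251.5 14.134124755859375 569.5 [ 0.4219 -0.072   0.055 ]
cap 604.1357421875 237.73751831054688 36.957977294921875 874.5 [ 0.6633 -0.1293  0.055 ]
cap 305.5 208.5 14.57748031616211 598.0 [ 0.4305 -0.0361  0.055 ]
cap 543.0 168.0 109.3847427368164 2584.0 [ 0.6222 -0.0573  0.055 ]
```

```bash
python3 - <<'E'
from h import *
im=cv2.imread('pics/w7.png')[15:280,260:380]
cv2.imwrite('pics/c7.png',cv2.resize(cv2.rotate(im,cv2.ROTATE_90_CLOCKWISE),None,fx=3,fy=3,interpolation=cv2.INTER_CUBIC))
E
```

```text
(no output)
```

View pics/c7.png

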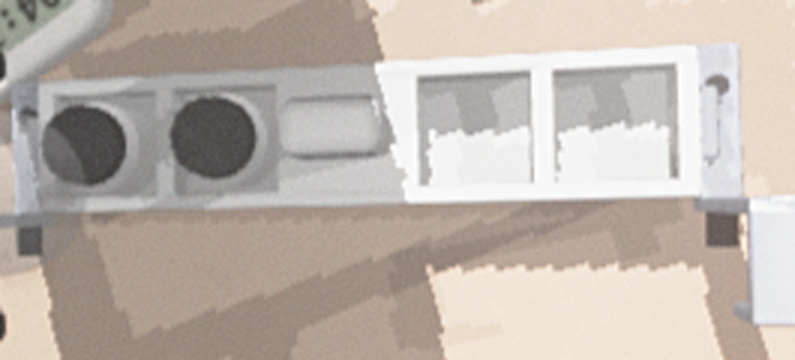

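```bash
python3 - <<'E'
from h import *
p=np.load('pics/w7.npy')
def w(X,Y,z): return onz('wrist',260+Y/3,279-X/3,z,p)
C={'c':[(417,75),(531,72),(420,188),(534,184)],'d':[(553,70),(677,65),(556,184),(680,180)]}
M={k:np.mean([w(*a,.024) for a in v],0) for k,v in C.items()}
M['a']=w(84,145,.055); M['b']=w(213,138,.055); print(M)
ks=np.array([-.072,-.036,.036,.072]); P=np.array([M[k][:2] for k in 'abcd'])
A=np.polyfit(ks,P,1); print('dir',A[0],np.linalg.norm(A[0]),'c',A[1],'yaw',np.degrees(np.arctan2(-A[0][0],A[0][1])))
y=A[0]/np.linalg.norm(A[0])
for k in ks: print(A[1]+k*y)
hd=np.degrees(np.arctan2(y[1],y[0])); go(np.r_[A[1]+.072*y,.075],hd)
E
```

```text
{'c': array([0.4475, 0.0313, 0.024 ]), 'd': array([0.457 , 0.0672, 0.024 ]), 'a': array([ 0.4222, -0.0716,  0.055 ]), 'b': array([ 0.431 , -0.0358,  0.055 ])}
dir [0.2387 0.958 ] 0.9872824934421336 c [ 0.4394 -0.0022] yaw -13.990048248922552
[ 0.422  -0.0721]
[ 0.4307 -0.0372]
[0.4481 0.0327]
[0.4568 0.0676]
shift units [ 3.8976 -0.7165  4.8553] heading 73.8243132032725 turn units -0.2732048184756195
```

```bash
python3 -m crank '[[[0.97,-0.18,0],0],[[0.97,-0.18,0],0],[[0.97,-0.18,0],0],[[0.97,-0.18,0],-0.27],[[0,0,1],0],[[0,0,1],0],[[0,0,1],0],[[0,0,1],0],[[0,0,0.8],0],[[0,0,0],0]]'
python3 - <<'E'
from h import *
go([.4567,.067,.044],76); print(sensors.read_state()['ee_pos'])
E
```

```text
time: 26.55
ee_pos: [0.4554, 0.0664, 0.0749]
eef_rot: [0.788, 0.616, -0.001, -0.001]
ft_force: [0.2, 0.6, -0.1]
width: 0.0231
grip_force: 13.5
shift units [0.0304 0.0392 1.0291] heading 76.01007567668726 turn units 0.0012594595859098945
[0.4554 0.0664 0.0749]
```

```bash
python3 -m crank '[[[0.03,0.04,0],0],[[0,0,0.35],0],[[0,0,0.35],0],[[0,0,0.3],0],[[0,0,0],0]]'
```

```text
time: 27.18
ee_pos: [0.4572, 0.0672, 0.0453]
eef_rot: [0.788, 0.616, -0.001, -0.0]
ft_force: [0.2, 0.6, 0.1]
width: 0.0227
grip_force: 13.5
```

```bash
python3 -m crank '[[[0,0,0.17],0],[[0,0,0],0]]'
python3 -m crank '[[[0,0,0],0],[[0,0,0],0],[[0,0,-0.5],0],[[0,0,-1],0],[[0,0,-1],0],[[0,0,-1],0],[[0,0,-1],0],[[0,0,-1],0],[[0,0,-0.5],0],[[0,0,0],0]]' 0.5
python3 -m crank '[[[-0.98,0.05,0],0],[[-0.98,0.05,0],0],[[-0.98,0.05,0],0],[[-0.98,0.05,0],0],[[-0.98,0.05,0],0],[[-0.98,0.05,0],0],[[-0.98,0.05,0],0],[[-0.98,0.05,0],0],[[-0.98,0.05,0],0],[[-0.98,0.05,0],0],[[-0.98,0.05,0],0],[[-0.98,0.05,0],0]]' 0.37
python3 -m crank '[[[0,0,0],1],[[0,0,0],1],[[0,0,0],1],[[0,0,0],1],[[0,0,0],1],[[0,0,0],1],[[0,0,0],1],[[0,0,0],1],[[0,0,0],0.5],[[0,0,0],0]]'
python3 - <<'E'
from h import *
snap('wrist','w8'); p=np.load('pics/w8.npy'); print(p)
for q in([.4467,-.2446,.054],[.454,-.2803,.054]): print(proj('wrist',q,p))
g=cv2.imread('pics/w8.png',0)[60:275,150:480]
c=cv2.HoughCircles(cv2.medianBlur(g,3),cv2.HOUGH_GRADIENT,1,15,param1=60,param2=14,minRadius=11,maxRadius=19)
for u,v,rr in c[0][:8]: print(u+150,v+60,rr,onz('wrist',u+150,v+60,.054,p))
E
```

```text
time: 27.42
ee_pos: [0.4577, 0.0673, 0.0408]
eef_rot: [0.788, 0.616, -0.0, -0.0]
ft_force: [0.8, 0.2, -0.7]
width: 0.0227
grip_force: 13.5
time: 28.68
ee_pos: [0.4582, 0.0675, 0.222]
eef_rot: [0.788, 0.616, 0.001, 0.001]
ft_force: [0.1, -0.3, -0.4]
width: 0.0434
grip_force: 0.0
time: 30.18
ee_pos: [0.3891, -0.2799, 0.2197]
eef_rot: [0.788, 0.616, -0.0, -0.001]
ft_force: [-0.9, 0.5, -0.6]
width: 0.0321
grip_force: 0.0
time: 31.42
ee_pos: [0.3894, -0.279, 0.2199]
eef_rot: [0.998, 0.07, -0.001, -0.0]
ft_force: [0.2, 0.6, 0.5]
width: 0.0322
grip_force: 0.0
[ 0.3894 -0.279   0.2199  0.9975  0.07   -0.0008 -0.0005]
[293.0218 139.6998]
[339.4549 136.7308]
338.5 136.5 17.0 [ 0.4541 -0.2795  0.054 ]
293.5 139.5 17.4 [ 0.4469 -0.245   0.054 ]
```

```bash
python3 -m crank '[[[0.71,0.12,0],0],[[0.71,0.12,0],0],[[0.71,0.13,0],0],[[0,0,0.8],0],[[0,0,0.8],0],[[0,0,0.8],0],[[0,0,0.8],0],[[0,0,0],0]]'
python3 - <<'E'
from h import *
go([.4543,-.2812,.035],7.8)
E
```

```text
time: 32.48
ee_pos: [0.4535, -0.2807, 0.1231]
eef_rot: [0.998, 0.07, -0.002, -0.001]
ft_force: [0.0, 0.2, -0.4]
width: 0.0324
grip_force: 0.0
shift units [0.0355 0.027  2.9369] heading 8.08440327537145 turn units 0.035550409421432505
```

```bash
python3 -m crank '[[[0.03,0.02,0.75],0],[[0,0,0.75],0],[[0,0,0.75],0],[[0,0,0.68],0],[[0,0,0],0]]'
python3 -m crank '[[[0,0,0],0],[[0,0,0],0],[[0,0,0],0],[[0,0,0],0]]' 0.15 15
python3 -m crank '[[[0,0,-0.5],0],[[0,0,-0.9],0],[[0,0,-1],0],[[0,0,-1],0],[[0,0,-1],0],[[0,0,-1],0],[[0,0,-0.7],0],[[0,0,0],-1],[[0,0,0],-1],[[0,0,0],-1],[[0,0,0],-1],[[0,0,0],-1]]'
```

```text
time: 33.1
ee_pos: [0.4553, -0.2817, 0.0369]
eef_rot: [0.998, 0.07, -0.001, -0.0]
ft_force: [-0.4, -0.1, 0.3]
width: 0.0322
grip_force: 0.0
time: 33.6
ee_pos: [0.4567, -0.2821, 0.0385]
eef_rot: [0.998, 0.07, 0.001, 0.0]
ft_force: [0.3, 1.8, 6.6]
width: 0.0223
grip_force: 14.8
time: 35.1
ee_pos: [0.4555, -0.2821, 0.2213]
eef_rot: [0.913, 0.409, 0.0, 0.0]
ft_force: [0.6, -0.3, -0.1]
width: 0.0224
grip_force: 14.5
```

```bash
python3 -m crank '[[[0,0,0],-1],[[0,0,0],-1],[[0,0,0],-1],[[0,0,0],-0.46],[[0.92,-0.28,0],0],[[0.92,-0.28,0],0],[[0.92,-0.28,0],0],[[0.92,-0.28,0],0],[[0.92,-0.28,0],0],[[0.92,-0.28,0],0],[[0.92,-0.28,0],0],[[0.92,-0.28,0],0]]'
python3 -m crank '[[[0,0,0],0],[[0,0,0],0]]'
python3 - <<'E'
from h import *
snap('wrist','w9'); caps('w9',thr=110); p=np.load('pics/w9.npy'); print(p)
for q in([.422,-.0721,.055],[.4307,-.0372,.055],[.448,.032,.024],[.4567,.067,.055]): print(proj('wrist',q,p))
for f in('w4','w7','w9'):
    p=np.load(f'pics/{f}.npy'); T=R.from_quat(p[3:]).as_matrix()
    print(proj('wrist',p[:3]+T@[0,0,-.0178],p))
    g=cv2.imread(f'pics/{f}.png')[278:322,285:365]; cv2.imwrite(f'pics/v{f}.png',g)
a=[cv2.resize(cv2.imread(f'pics/v{f}.png'),None,fx=5,fy=5) for f in('w4','w9')]
b=cv2.rotate(cv2.imread('pics/w9.png')[15:280,260:380],cv2.ROTATE_90_CLOCKWISE)
cv2.imwrite('pics/c9.png',np.vstack([np.hstack(a)[:, :795],cv2.resize(b,None,fx=3,fy=3,interpolation=cv2.INTER_CUBIC)]))
E
```

```text
time: 36.6
ee_pos: [0.445, -0.0506, 0.2212]
eef_rot: [0.79, 0.613, 0.0, 0.001]
ft_force: [1.6, 0.0, -1.5]
width: 0.0224
grip_force: 14.5
time: 36.85
ee_pos: [0.4452, -0.0521, 0.2208]
eef_rot: [0.79, 0.613, 0.0, 0.0]
ft_force: [-0.1, -0.2, -0.6]
width: 0.0226
grip_force: 14.5
cap 616.0 258.0 28.0179500579834 569.5 [ 0.6746 -0.1464  0.055 ]
cap 305.5 247.5 13.729630470275879 537.0 [ 0.4219 -0.0719  0.055 ]
cap 303.8742370605469 204.24539184570312 14.289915084838867 572.0 [ 0.4302 -0.0359  0.055 ]
cap 618.8616943359375 172.81915283203125 18.819761276245117 141.5 [ 0.6814 -0.074   0.055 ]
cap 545.0 196.5 79.34271240234375 910.0 [ 0.622  -0.0785  0.055 ]
cap 480.5 170.0 65.40843200683594 1051.5 [ 0.5743 -0.0442  0.055 ]
cap 615.5 116.0 17.356653213500977 258.5 [ 0.6816 -0.0291  0.055 ]
[ 0.4452 -0.0521  0.2208  0.7899  0.6132  0.0002  0.0005]
[305.6787 247.7299]
[304.8304 205.5927]
[304.9047 115.4725]
[302.0119  63.9964]
[328.9639 320.6127]
[328.9639 320.6127]
[328.9639 320.6127]
```

View pics/c9.png

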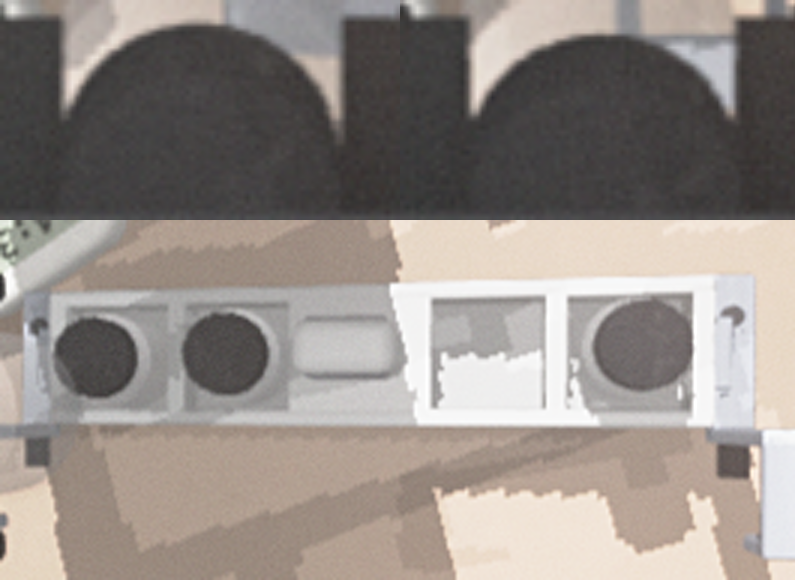

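```bash
python3 - <<'E'
from h import *
p=np.load('pics/w9.npy')
c=np.mean([onz('wrist',260+Y/3,279-X/3,.024,p) for X,Y in((431,79),(548,77),(431,190),(546,190))],0); print(c)
t=(c[:2]+np.array([.448,.0323]))/2+np.array([.242,.97])*.001; print(t); go(np.r_[t,.075],76)
E
```

```text
[0.4476 0.0315 0.024 ]
[0.4481 0.0328]
shift units [ 2.7734 -0.6152  4.8528] heading 75.61424810203638 turn units -0.04821898724545193
```

```bash
python3 -m crank '[[[0.92,-0.2,0],0],[[0.92,-0.2,0],0],[[0.92,-0.2,0],-0.05],[[0,0,1],0],[[0,0,1],0],[[0,0,1],0],[[0,0,1],0],[[0,0,0.8],0],[[0,0,0],0]]'
python3 - <<'E'
from h import *
go([.4481,.0328,.044],76)
E
```

```text
time: 38.02
ee_pos: [0.4472, 0.0324, 0.075]
eef_rot: [0.788, 0.616, -0.001, -0.001]
ft_force: [-0.3, -0.6, 0.2]
width: 0.0228
grip_force: 14.5
shift units [0.0225 0.0294 1.0321] heading 76.00735137413783 turn units 0.0009189217672300742
```

```bash
python3 -m crank '[[[0.01,0.01,0],0],[[0,0,0.35],0],[[0,0,0.35],0],[[0,0,0.3],0],[[0,0,0],0]]'
```

```text
time: 38.65
ee_pos: [0.448, 0.0335, 0.0453]
eef_rot: [0.788, 0.616, -0.001, -0.0]
ft_force: [0.7, 1.4, -0.7]
width: 0.0229
grip_force: 14.5
```

```bash
python3 -m crank '[[[0,0,0.15],0],[[0,0,0],0]]'
python3 -m crank '[[[0,0,0],0],[[0,0,0],0],[[0,0,-0.5],0],[[0,0,-1],0],[[0,0,-1],0],[[0,0,-1],0],[[0,0,-1],0],[[0,0,-1],0],[[0,0,-1],0],[[0,0,-1],0],[[0,0,-1],0],[[0,0,0],0]]' 0.5
python3 -m crank '[[[-0.88,0.72,0],1],[[0,0,0],1],[[0,0,0],1],[[0,0,0],1],[[0,0,0],1],[[0,0,0],1],[[0,0,0],1],[[0,0,0],1],[[0,0,0],0.5]]' 0.65
python3 - <<'E'
from h import *
snap('scene','sc9')
go([.5798,-.2454,.25],8)
E
```

```text
time: 38.9
ee_pos: [0.4485, 0.0336, 0.0415]
eef_rot: [0.788, 0.616, -0.0, -0.0]
ft_force: [-0.1, -0.1, 0.1]
width: 0.0226
grip_force: 14.5
time: 40.4
ee_pos: [0.4494, 0.0338, 0.2999]
eef_rot: [0.787, 0.616, 0.002, 0.001]
ft_force: [0.9, 0.4, -0.4]
width: 0.0435
grip_force: 0.0
time: 41.52
ee_pos: [0.4627, 0.0028, 0.2966]
eef_rot: [0.998, 0.069, -0.0, -0.0]
ft_force: [0.4, -0.2, -0.6]
width: 0.0564
grip_force: 0.0
shift units [2.7513 8.7221 1.5504] heading 7.745605070058201 turn units -0.03179936624272628
```

```bash
python3 -m crank '[[[0.31,0.97,0],0],[[0.31,0.97,0],0],[[0.31,0.97,0],0],[[0.31,0.97,0],0],[[0.31,0.97,0],0],[[0.31,0.97,0],0],[[0.31,0.97,0],0],[[0.31,0.97,0],0],[[0.28,0.96,0],0],[[0,0,0.5],0],[[0,0,0],0]]'
python3 - <<'E'
from h import *
snap('side','s10'); go([.5798,-.2454,.13],8)
E
```

```text
time: 42.95
ee_pos: [0.5812, -0.2435, 0.2799]
eef_rot: [0.997, 0.071, -0.001, -0.001]
ft_force: [-0.5, 1.2, -0.2]
width: 0.0565
grip_force: 0.0
shift units [-0.0603  0.0683  5.0316] heading 8.1782869131847 turn units 0.022285864148088308
```

Lower on the knob and grip.

```bash
python3 -m crank '[[[-0.06,0.07,0.8],0],[[0,0,0.8],0],[[0,0,0.8],0],[[0,0,0.8],0],[[0,0,0.7],0],[[0,0,0.6],0],[[0,0,0.5],0],[[0,0,0],0]]'
python3 -m crank '[[[0,0,0],0],[[0,0,0],0],[[0,0,0],0],[[0,0,0],0],[[0,0,0],0],[[0,0,0],0]]' 0.1 12
```

```text
time: 44.0
ee_pos: [0.58, -0.2465, 0.1307]
eef_rot: [0.998, 0.071, -0.001, -0.0]
ft_force: [0.8, 0.8, 0.9]
width: 0.0566
grip_force: 0.0
time: 44.75
ee_pos: [0.5808, -0.2455, 0.1318]
eef_rot: [0.997, 0.071, 0.0, -0.001]
ft_force: [-1.5, 5.7, 1.6]
width: 0.0274
grip_force: 12.0
```

```bash
python3 -m crank '[[[-0.46,0,-0.31],0],[[-0.5,0,-0.23],0],[[-0.53,0,-0.15],0],[[-0.55,0,-0.07],0],[[-0.55,0,0.02],0],[[-0.54,0,0.1],0],[[-0.52,0,0.18],0],[[-0.49,0,0.26],0],[[-0.44,0,0.33],0],[[-0.39,0,0.4],0],[[-0.32,0,0.45],0],[[-0.25,0,0.5],0]]'
python3 -m crank '[[[0,0,0.08],0],[[0,0,0.05],0],[[0,0,0],0]]'
```

```text
time: 46.25
ee_pos: [0.415, -0.267, 0.0861]
eef_rot: [0.997, 0.071, -0.001, -0.002]
ft_force: [0.8, 13.9, -0.6]
width: 0.0272
grip_force: 12.0
time: 46.62
ee_pos: [0.4149, -0.2671, 0.0832]
eef_rot: [0.997, 0.071, -0.002, -0.003]
ft_force: [-8.6, 16.7, 13.3]
width: 0.0277
grip_force: 12.0
```

```bash
python3 -m crank '[[[0,0,0],0],[[0,0,0],0],[[0,0,0],0],[[0,0,-0.5],0],[[0,0,-1],0],[[0,0,-1],0],[[0,0,-1],0],[[0,0,-1],0],[[0,0,0],-1],[[0,0,0],-1],[[0,0,0],-1],[[0,0,0],-1]]' 0.65
python3 -m crank '[[[0,0,0],-1],[[0,0,0],-1],[[0,0,0],-1],[[0,0,0],-1],[[0,0,0],-0.5],[[0.92,-0.08,0],0],[[0.92,-0.08,0],0],[[0.92,-0.08,0],0],[[0.92,-0.08,0],0],[[0.92,-0.08,0],0],[[0.92,-0.08,0],0],[[0.92,-0.08,0],0]]'
python3 -m crank '[[[0,0,0],0],[[0,0,0],0]]'
python3 - <<'E'
from h import *
snap('wrist','w11'); snap('side','s11'); caps('w11',thr=110); p=np.load('pics/w11.npy'); print(p)
for q in([.422,-.0719,.055],[.4302,-.036,.055],[.448,.032,.055],[.4567,.067,.055]): print(proj('wrist',q,p))
b=cv2.rotate(cv2.imread('pics/w11.png')[5:275,260:380],cv2.ROTATE_90_CLOCKWISE)
s=cv2.imread('pics/s11.png')[270:420,270:440]
o=np.zeros((260+330,800,3),np.uint8); bb=cv2.resize(b,(800,int(b.shape[0]*800/b.shape[1])))[:330]; o[:bb.shape[0]]=bb
ss=cv2.resize(s,None,fx=1.6,fy=1.6); o[340:340+ss.shape[0],:ss.shape[1]]=ss[:250]
w=cv2.imread('pics/w11.png')[0:250,300:640]; o[340:590,300:640]=w
cv2.imwrite('pics/c11.png',o)
E
```

```text
time: 48.12
ee_pos: [0.416, -0.2706, 0.2196]
eef_rot: [0.939, 0.345, 0.0, 0.001]
ft_force: [-0.1, 0.5, -0.2]
width: 0.0562
grip_force: 0.0
time: 49.62
ee_pos: [0.4464, -0.0781, 0.2196]
eef_rot: [0.788, 0.616, 0.0, 0.001]
ft_force: [-0.5, 0.5, 0.3]
width: 0.0564
grip_force: 0.0
time: 49.88
ee_pos: [0.4461, -0.0796, 0.219]
eef_rot: [0.788, 0.616, 0.0, 0.0]
ft_force: [0.0, -1.0, 0.6]
width: 0.0565
grip_force: 0.0
cap 616.5 243.0 38.3047981262207 1114.5 [ 0.6762 -0.1581  0.055 ]
cap 295.6435546875 217.53465270996094 14.24363899230957 575.5 [ 0.4218 -0.0723  0.055 ]
cap 294.3235168457031 172.5 14.745050430297852 608.0 [ 0.4303 -0.0366  0.055 ]
cap 537.0 173.5 103.8088150024414 2374.5 [ 0.6178 -0.0842  0.055 ]
cap 470.7093811035156 139.33753967285156 67.19966125488281 1453.5 [ 0.5705 -0.0451  0.055 ]
cap 506.0 140.0 78.64486694335938 314.0 [ 0.5971 -0.0522  0.055 ]
cap 291.406982421875 77.76744079589844 16.131423950195312 706.5 [0.4466 0.032  0.055 ]
cap 291.26922607421875 26.038461685180664 17.609018325805664 803.5 [0.4558 0.0659 0.055 ]
[ 0.4461 -0.0796  0.219   0.7878  0.616   0.0001  0.0005]
[295.7296 217.0613]
[293.9402 171.788 ]
[293.1553  77.2793]
[292.0986  24.1372]
```

View pics/c11.png

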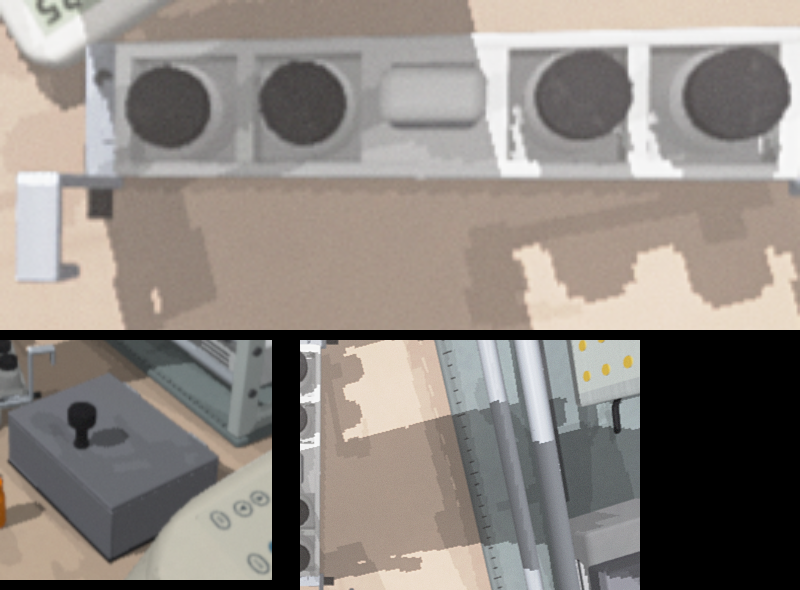

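```bash
python3 - <<'E'
from h import *
p=np.load('pics/wrist0.npy')
print('idx tri',tri(ray('wrist',312,125,p),ray('side',331,180)), onz('wrist',312,125,.156,p), onz('wrist',400,119,.156,p))
im=cv2.imread('pics/wrist0.png').max(2)
for v in(60,100,140,180,230,260): print(v,im[v,238:318:2].tolist())
p=np.load('pics/w11.npy'); print('grip',onz('wrist',292.7,128.2,.075,p))
im=cv2.imread('pics/w11.png').max(2)
for v in(20,60,100,140,180,220): print(v,im[v,480:576:2].tolist())
E
```

```text
idx tri [0.6176 0.0731 0.1601] [0.6161 0.074  0.156 ] [0.6635 0.0771 0.156 ]
60 [214, 214, 216, 216, 215, 214, 206, 206, 212, 221, 217, 205, 194, 167, 147, 130, 125, 190, 164, 136, 125, 169, 179, 167, 168, 173, 172, 172, 171, 174, 171, 174, 171, 172, 174, 180, 173, 175, 172, 177]
100 [164, 160, 142, 140, 143, 142, 130, 128, 126, 198, 218, 226, 225, 216, 202, 180, 157, 140, 121, 190, 161, 136, 117, 171, 170, 168, 170, 174, 175, 171, 173, 169, 169, 172, 174, 172, 174, 176, 174, 172]
140 [228, 224, 226, 227, 216, 212, 199, 202, 202, 201, 203, 193, 217, 224, 227, 217, 206, 181, 161, 140, 126, 192, 163, 133, 128, 171, 175, 176, 171, 172, 175, 170, 177, 175, 171, 172, 172, 173, 171, 175]
180 [226, 228, 227, 228, 226, 227, 227, 222, 214, 214, 215, 216, 213, 196, 216, 222, 221, 215, 204, 187, 159, 137, 125, 197, 172, 139, 132, 174, 173, 173, 173, 172, 159, 159, 157, 161, 159, 162, 158, 159]
230 [159, 156, 158, 156, 156, 160, 157, 155, 158, 159, 137, 136, 134, 141, 138, 130, 118, 128, 131, 137, 141, 141, 140, 131, 127, 131, 142, 137, 127, 110, 112, 117, 113, 117, 119, 120, 114, 114, 114, 120]
[... 973 characters left out ...]
120, 117, 118, 113, 117, 120, 115, 117, 117, 117, 117, 106, 112, 122, 127, 135, 150, 148, 147, 135, 101, 105, 102, 105, 105, 106, 97, 94, 97, 116, 119, 129, 132, 143, 146, 150, 150, 146, 149, 92, 64, 81, 96, 92, 95, 93]
180 [91, 98, 95, 110, 108, 105, 120, 120, 117, 118, 118, 121, 120, 119, 118, 119, 115, 105, 113, 124, 123, 127, 147, 149, 151, 131, 96, 105, 103, 104, 106, 98, 92, 94, 101, 117, 122, 132, 141, 140, 152, 149, 151, 149, 140, 124, 124, 125]
220 [210, 213, 185, 146, 161, 155, 152, 167, 168, 167, 176, 178, 176, 176, 177, 178, 175, 176, 176, 173, 173, 104, 110, 125, 127, 132, 150, 149, 150, 157, 167, 155, 156, 155, 156, 93, 95, 101, 106, 119, 126, 134, 143, 146, 145, 152, 149, 149]
```

```bash
python3 - <<'E'
from h import *
A=np.array([(529,20),(536.5,60),(543,100),(551,140),(559,180)]);B=np.array([(261,60),(264.7,100),(270,140),(274,180)])
L=[]
for f,S in(('w11',A),('wrist0',B)):
    p=np.load(f'pics/{f}.npy'); q=np.array([onz('wrist',u,v,.120,p) for u,v in S]); k=np.polyfit(q[:,1],q[:,0],1); L.append(q)
    print(f,q[:,:2].tolist(),'yaw',np.degrees(np.arctan(-k[0])),'x@y=0',k[1],'x@.07',k[1]+.07*k[0])
# rail height: planes from two cameras
def plane(f,S):
    p=np.load(f'pics/{f}.npy'); d=[ray('wrist',u,v,p) for u,v in S]; n=np.cross(d[0][1],d[-1][1]); n/=np.linalg.norm(n); return n,n@d[0][0]
(n1,c1),(n2,c2)=plane('w11',A),plane('wrist0',B)
for y in(0,.07): print('rail at y',y,np.linalg.solve(np.array([n1,n2,[0,1,0]]),[c1,c2,y]))
E
```

```text
w11 [[0.5918368450837399, 0.020966741244710062], [0.5937620548383454, -0.0016535433034238706], [0.5951909620750557, -0.025251050491912192], [0.5976033751077364, -0.05027825560440156], [0.6001420067557283, -0.07661489617906812]] yaw 4.804626629050406 x@y=0 0.593474062196841 x@.07 0.587590305574913
wrist0 [[0.5846617578043033, 0.11172337989749787], [0.5859768487519665, 0.08893520883941623], [0.5883692302376325, 0.06498868642942504], [0.5900439315375068, 0.03979408963504057]] yaw 4.4238477921495445 x@y=0 0.5931705222128142 x@.07 0.5877550067423898
rail at y 0 [0.5931 0.     0.1209]
rail at y 0.07 [0.5878 0.07   0.1198]
```

```bash
python3 - <<'E'
from h import *
go([.4391,-.0033,.11],76.1)
E
```

```text
shift units [ 2.4185 -0.8426  3.622 ] heading 75.99527637751471 turn units -0.013090452810658348
```

```bash
python3 -m crank '[[[0.81,-0.28,0],0],[[0.81,-0.28,0],0],[[0.8,-0.28,0],0],[[0,0,0.9],0],[[0,0,0.9],0],[[0,0,0.9],0],[[0,0,0.9],0],[[0,0,0],0]]'
python3 - <<'E'
from h import *
go([.4391,-.0033,.047],76.1)
E
```

```text
time: 50.98
ee_pos: [0.4378, -0.0029, 0.109]
eef_rot: [0.788, 0.616, -0.001, -0.001]
ft_force: [-0.2, -0.5, 0.1]
width: 0.0562
grip_force: 0.0
shift units [0.0003 0.0504 2.0678] heading 76.01711428371796 turn units -0.010360714535252669
```

```bash
python3 -m crank '[[[0,0.04,0.6],0],[[0,0,0.6],0],[[0,0,0.5],0],[[0,0,0.37],0],[[0,0,0],0]]'
python3 -m crank '[[[0,0,0],0],[[0,0,0],0],[[0,0,0],0],[[0,0,0],0],[[0,0,0],0],[[0,0,0],0],[[0,0,0],0],[[0,0,0],0],[[0,0,0],0]]' 0.05 35
```

```text
time: 51.6
ee_pos: [0.44, -0.0026, 0.0479]
eef_rot: [0.788, 0.616, -0.0, -0.0]
ft_force: [-0.4, -0.6, 0.4]
width: 0.0564
grip_force: 0.0
time: 52.72
ee_pos: [0.4402, -0.0025, 0.0482]
eef_rot: [0.788, 0.616, -0.0, -0.0]
ft_force: [-0.4, -0.3, 0.2]
width: 0.0136
grip_force: 35.0
```

```bash
python3 -m crank '[[[0,0,-0.3],0],[[0,0,-0.5],0],[[0,0,-0.6],0],[[0,0,-0.6],0],[[0,0,-0.6],0],[[0,0,-0.4],0],[[0,0,0],-0.5],[[0,0,0],-0.6],[[0,0,0],-0.6],[[0,0,0],-0.6],[[0,0,0],0]]'
python3 - <<'E'
from h import *
print(sensors.read_state()['width']); go([.5123,-.0532,.138],94.6)
E
```

```text
time: 54.1
ee_pos: [0.4403, -0.0025, 0.1386]
eef_rot: [0.679, 0.734, 0.0, 0.0]
ft_force: [-0.0, 0.2, -3.7]
width: 0.0139
grip_force: 35.0
0.013941996496522892
shift units [-1.8715  2.2629  0.0189] heading 94.45354163131658 turn units -0.018307296085424696
```

```bash
python3 -m crank '[[[-0.47,0.56,0],-0.02],[[-0.47,0.57,0],0],[[-0.47,0.57,0],0],[[-0.46,0.56,0],0],[[0,0,0],0],[[0,0,0],0]]'
python3 - <<'E'
from h import *
snap('wrist','w12'); snap('side','s12'); p=np.load('pics/w12.npy'); print(p)
# predict hook d-side: hook strip at carrier y +100, x +40..; 
a=cv2.imread('pics/w12.png')[0:300,:]; b=cv2.imread('pics/s12.png')[140:360,220:500]
o=np.zeros((600,640,3),np.uint8); o[:300]=a; o[300:600,:382]=cv2.resize(b,(382,300)); cv2.imwrite('pics/c12.png',o)
E
```

```text
time: 54.85
ee_pos: [0.5119, -0.0526, 0.1381]
eef_rot: [0.678, 0.735, -0.0, -0.0]
ft_force: [-0.4, 0.2, -4.5]
width: 0.0138
grip_force: 35.0
[ 0.5119 -0.0526  0.1381  0.6783  0.7348 -0.0001 -0.0003]
```

View pics/c12.png

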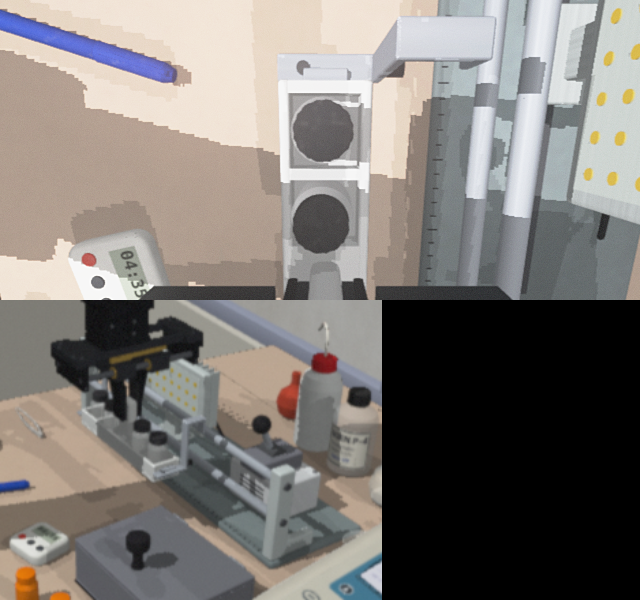

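```bash
python3 -m crank '[[[0,0.4,0],0],[[0,0.4,0],0],[[0,0.4,0],0],[[0,0.39,0],0],[[0,0,0],0],[[0,0,0.3],0],[[0,0,0.3],0],[[0,0,0],0]]'
python3 - <<'E'
from h import *
p=sensors.read_state()['ee_pos']; print('n',.9968*p[0]+.08*p[1],'s',-.08*p[0]+.9968*p[1])
E
```

```text
time: 55.95
ee_pos: [0.5589, -0.0492, 0.1191]
eef_rot: [0.678, 0.735, -0.001, -0.001]
ft_force: [-1.2, -0.5, -3.7]
width: 0.0136
grip_force: 35.0
n 0.5532176129841238 s -0.09374848989424661
```

```bash
python3 -m crank '[[[0,0,0.2],0],[[0,0,0.2],0],[[0,0,0],0]]'
```

```text
time: 56.32
ee_pos: [0.5595, -0.0491, 0.1077]
eef_rot: [0.678, 0.735, -0.0, -0.0]
ft_force: [0.5, 0.4, -3.7]
width: 0.014
grip_force: 35.0
```

```bash
python3 -m crank '[[[0,0,0.15],0],[[0,0,0.1],0],[[0,0,0],0]]'
```

```text
time: 56.7
ee_pos: [0.5604, -0.0492, 0.104]
eef_rot: [0.678, 0.735, 0.0, 0.001]
ft_force: [-16.2, 0.2, 26.4]
width: 0.0137
grip_force: 34.9
```

```bash
python3 -m crank '[[[0,0,-0.15],0],[[0,-0.09,0],0],[[0,0,0],0],[[0,0,0.1],0],[[0,0,0.1],0],[[0,0,0],0]]'
```

```text
time: 57.45
ee_pos: [0.5582, -0.0494, 0.1005]
eef_rot: [0.678, 0.735, 0.001, 0.001]
ft_force: [1.3, 0.3, 8.5]
width: 0.0136
grip_force: 35.0
```

```bash
python3 -m crank '[[[0,0,0],0],[[0,0,0],0],[[0,0,0],0],[[0,0,0],0],[[0,0,0],0]]' 0.32
python3 - <<'E'
from h import *
snap('wrist','w13'); snap('side','s13'); snap('scene','sc13'); caps('w13',.105,110)
a=cv2.imread('pics/w13.png')[0:300,200:600]; b=cv2.imread('pics/s13.png')[150:330,230:470]
o=np.zeros((600,800,3),np.uint8); o[:300,:400]=a; o[:300,400:800]=cv2.resize(b,(400,300)); b=cv2.imread('pics/sc13.png')[150:350,240:480]; o[300:,:400]=cv2.resize(b,(400,300)); cv2.imwrite('pics/c13.png',o)
E
```

```text
time: 58.08
ee_pos: [0.5571, -0.0494, 0.0992]
eef_rot: [0.678, 0.735, -0.0, -0.0]
ft_force: [-0.5, -0.7, -0.2]
width: 0.0279
grip_force: 0.0
cap 563.09521484375 248.51190185546875 16.644424438476562 346.5 [ 0.6492 -0.0156  0.105 ]
cap 324.7494201660156 221.04730224609375 29.51813507080078 2505.0 [ 0.5526 -0.012   0.105 ]
cap 373.0 215.0 59.135536193847656 438.0 [ 0.5714 -0.008   0.105 ]
cap 498.5 105.5 15.182326316833496 274.0 [0.6127 0.0364 0.105 ]
cap 327.50640869140625 130.55117797851562 30.652856826782227 2705.5 [0.5509 0.0225 0.105 ]
cap 398.5 70.0 10.404426574707031 107.5 [0.5746 0.0455 0.105 ]
```

View pics/c13.png

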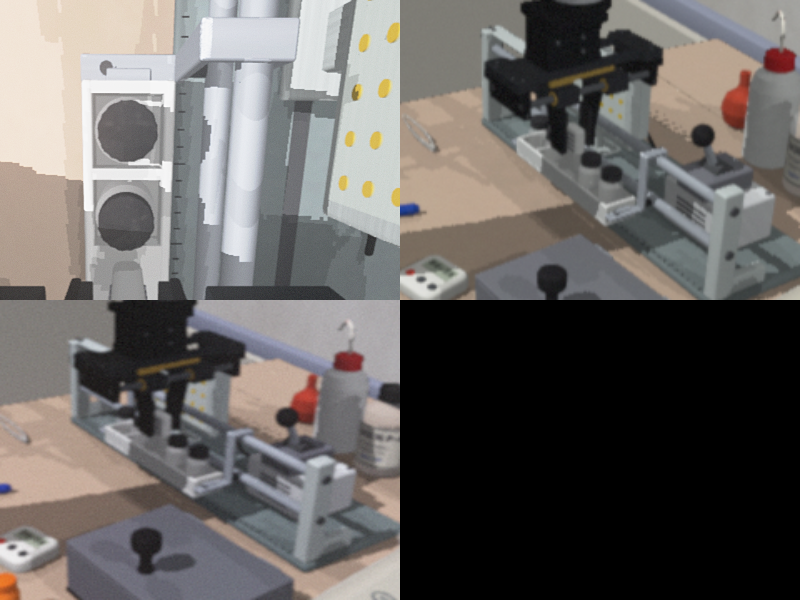

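```bash
python3 -m crank '[[[0,0,0],0],[[0,0,0],0],[[0,0,0],0],[[0,0,0],0],[[0,0,0],0],[[0,0,0],0]]' 0.05 20
python3 -m crank '[[[0.3,0,0],0],[[0.4,0,0],0],[[0.4,0,0],0],[[0.4,0,0],0],[[0.4,0,0],0],[[0.4,0,0],0],[[0,0,0],0]]'
python3 - <<'E'
from h import *
im=snap('wrist','w14'); p=np.load('pics/w14.npy'); print(p, 's',-.08*p[0]+.9968*p[1])
for q in([.6161,.074,.156],[.6635,.0771,.156]): print(proj('wrist',q,p))
caps('w14',.105,110)
caps('w14',.156,70)
E
```

```text
time: 58.98
ee_pos: [0.5582, -0.0492, 0.0996]
eef_rot: [0.678, 0.735, 0.001, 0.001]
ft_force: [4.8, 0.7, -2.5]
width: 0.0138
grip_force: 20.0
time: 59.85
ee_pos: [0.5531, 0.0196, 0.0997]
eef_rot: [0.678, 0.735, 0.001, 0.001]
ft_force: [7.5, 0.3, -3.4]
width: 0.0139
grip_force: 20.0
[0.5531 0.0196 0.0997 0.6778 0.7352 0.0011 0.0013] s -0.024692657578844927
[580.6564 221.0647]
[755.8128 223.5489]
cap 483.0 245.81817626953125 30.252613067626953 956.5 [0.6131 0.0518 0.105 ]
cap 608.9180297851562 221.0 31.70064926147461 1177.0 [0.6612 0.0659 0.105 ]
cap 322.7679748535156 220.78758239746094 29.45452308654785 2492.0 [0.5478 0.0569 0.105 ]
cap 324.5 131.0 30.696189880371094 2737.5 [0.5458 0.0913 0.105 ]
cap 373.0 178.0 96.18741607666016 1079.0 [0.5658 0.0753 0.105 ]
cap 478.0 77.5 18.445966720581055 101.0 [0.5997 0.1144 0.105 ]
cap 395.5 70.5 11.510964393615723 125.0 [0.5696 0.1143 0.105 ]
cap 508.0191650390625 66.58010864257812 54.50189208984375 2090.5 [0.6098 0.1189 0.105 ]
cap 608.7622680664062 221.0 31.548799514770508 1063.5 [0.6236 0.0746 0.156 ]
```

```bash
python3 -m crank '[[[0.4,0,0],0],[[0.4,0,0],0],[[0.4,0,0],0],[[0.4,0,0],0],[[0,0,0],0],[[0,0,0],0]]'
python3 - <<'E'
from h import *
im=snap('wrist','w15'); p=np.load('pics/w15.npy'); print(p, 's',-.08*p[0]+.9968*p[1]); print(proj('wrist',[.6161,.074,.156],p))
caps('w15',.105,110)
E
```

```text
time: 60.65
ee_pos: [0.5496, 0.0671, 0.0998]
eef_rot: [0.678, 0.735, 0.001, 0.001]
ft_force: [9.3, 0.5, -4.1]
width: 0.0137
grip_force: 20.0
[0.5496 0.0671 0.0998 0.678  0.735  0.0015 0.0014] s 0.022954989288437887
[553.0164 375.636 ]
cap 504.5 260.5 15.4435453414917 300.5 [0.6196 0.0937 0.105 ]
cap 506.5 248.0 16.77060890197754 145.0 [0.6193 0.099  0.105 ]
cap 460.5 239.0 35.28820037841797 208.0 [0.6001 0.1013 0.105 ]
cap 393.5 235.0 39.08014678955078 131.5 [0.573  0.1008 0.105 ]
cap 322.60125732421875 221.2088623046875 29.53832244873047 2525.0 [0.5443 0.1042 0.105 ]
cap 324.08441162109375 130.7857208251953 31.033830642700195 2765.0 [0.5421 0.1388 0.105 ]
cap 540.5 107.0 14.705541610717773 120.0 [0.6211 0.1537 0.105 ]
cap 568.0 96.0 18.868061065673828 370.5 [0.6303 0.1583 0.105 ]
cap 373.5 177.0 97.21763610839844 1612.5 [0.5625 0.1232 0.105 ]
cap 396.5 69.0 18.33721923828125 190.0 [0.5664 0.1624 0.105 ]
cap 547.0 68.5 19.9061279296875 115.5 [0.6205 0.1669 0.105 ]
```

```bash
python3 -m crank '[[[0,0,0],0],[[0,0,0],0],[[0,0,0],0],[[0,0,-0.3],0],[[0,0,-0.6],0],[[0,0,-1],0],[[0,0,-1],0],[[0,0,-1],0],[[0,0,-1],0],[[0,0,-1],0],[[0,0,0],0]]' 0.35
python3 -m crank '[[[-0.95,0.16,0],0],[[-0.95,0.16,0],0],[[-0.95,0.16,0],0],[[-0.95,0.16,0],0],[[-0.95,0.16,0],0],[[-0.95,0.16,0],0],[[-0.95,0.16,0],0],[[-0.95,0.16,0],0],[[-0.95,0.16,0],0],[[-0.95,0.16,0],0],[[0,0,0],0],[[0,0,0],0]]' 0
python3 - <<'E'
from h import *
im=snap('wrist','w16'); p=np.load('pics/w16.npy'); print(p)
n,s=.6414,-.209; q=[n*.9968-s*.08,n*.08+s*.9968,.138]; print(q,proj('wrist',q,p)); 
print('tri side/scene',tri(ray('side',411.5,231),ray('scene',412,228)),proj('side',q),proj('scene',q))
caps('w16',.138,60); caps('w16',.138,45)
E
```

```text
time: 62.08
ee_pos: [0.5488, 0.0677, 0.2802]
eef_rot: [0.678, 0.735, 0.002, 0.002]
ft_force: [0.8, 0.0, -1.4]
width: 0.0305
grip_force: 0.0
time: 63.58
ee_pos: [0.6186, -0.2121, 0.2762]
eef_rot: [0.678, 0.735, 0.0, -0.0]
ft_force: [0.6, 0.5, 0.3]
width: 0.0004
grip_force: 0.0
[ 0.6186 -0.2121  0.2762  0.6777  0.7354  0.0002 -0.0003]
[0.6560675199999999, -0.1570192, 0.138] [384.381  157.7617]
tri side/scene [ 0.6759 -0.1339  0.1259] [410.6227 232.6959] [412.2398 228.5827]
cap 638.0 129.0 19.026397705078125 361.0 [ 0.8341 -0.1223  0.138 ]
```

```bash
python3 - <<'E'
from h import *
p=np.load('pics/w16.npy'); caps('w16',.138,90)
g=cv2.imread('pics/w16.png').max(2); print(g[100:220:8,330:450:8])
E
```

```text
cap 91.0 256.0 24.69827651977539 1063.5 [ 0.4384 -0.2498  0.138 ]
cap 224.5 209.5 64.93468475341797 122.5 [ 0.5409 -0.2047  0.138 ]
cap 388.9696960449219 151.03030395507812 23.38817024230957 1078.0 [ 0.6588 -0.152   0.138 ]
cap 637.5 129.0 19.05921745300293 383.5 [ 0.8337 -0.1223  0.138 ]
cap 381.0 45.05147171020508 34.18346405029297 613.0 [ 0.6448 -0.0826  0.138 ]
cap 438.0 14.0 14.31792163848877 111.0 [ 0.6804 -0.0607  0.138 ]
[[123 122 126 110 100 154 176 172 172 171 176 168 170 169 194]
 [128 125 129 110 105 157 172 169 172 170 176 169 167 168 193]
 [124 123 123 110 109 153 174 169 167 169 170 170 171 164 200]
 [124 121 125 114  91 124 122 111 109 109 114 109 116 120 120]
 [126 128 127 111  88 125 122 121 109 109 109 110 125 121 123]
 [129 128 122 113  90 123  67  67  66  87  88  86 126 121 121]
 [184 144 125 111  84  72  60  72  64  80  91  92 120 126 124]
 [185 187 184 155  88  70  66  77  70  69  96  91 124 125 124]
 [184 182 180 173 102  85  68  74  78  90  98  91 125 124 127]
 [186 187 184 172  92 142 100  72 121 123 117 123 126 125 123]
 [183 185 181 174 222 151 146 152 154 139 113 119 118 123 119]
 [187 183 185 178 219 181 241 242 242 242 243 243 243 175 195]
 [187 190 174 172 184 177 242 242 242 242 243 241 243 245 244]
 [185 183 181 176 124 175 229 232 229 234 237 232 235 235 236]
 [189 187 175 177 120 155 178 179 175 125 121 174 177 190 187]]
```

```bash
python3 -m crank '[[[0.87,0.06,0],0],[[0.87,0.06,0],0],[[0,0,0.8],0],[[0,0,0.8],0],[[0,0,0.8],0],[[0,0,0.8],0],[[0,0,0.8],0],[[0,0,0.7],0],[[0,0,0],0],[[0,0,0],0]]' 0
python3 - <<'E'
from h import *
p=sensors.read_state()['ee_pos']; print('n',.9968*p[0]+.08*p[1],'s',-.08*p[0]+.9968*p[1])
E
```

```text
time: 64.88
ee_pos: [0.6185, -0.1601, 0.1365]
eef_rot: [0.678, 0.735, 0.0, 0.001]
ft_force: [-0.4, -0.5, 0.1]
width: 0.0004
grip_force: 0.0
n 0.6037370252126706 s -0.2090546111619164
```

Before switching, confirm the carrier stayed on the mark, then push.

```bash
python3 -m crank '[[[0,0.4,0],0],[[0,0.4,0],0],[[0,0.4,0],0],[[0,0.4,0],0],[[0,0.3,0],0],[[0,0.2,0],0],[[0,0,0],0]]'
```

```text
time: 65.75
ee_pos: [0.6812, -0.1552, 0.135]
eef_rot: [0.678, 0.735, 0.0, -0.0]
ft_force: [-0.4, 0.1, 1.0]
width: 0.0007
grip_force: 0.0
```

```bash
python3 -m crank '[[[0,0.15,0],0],[[0,0.1,0],0],[[0,0.1,0],0],[[0,0,0],0]]'
```

```text
time: 66.25
ee_pos: [0.6873, -0.1552, 0.1349]
eef_rot: [0.678, 0.735, -0.003, -0.003]
ft_force: [-21.9, 1.8, 9.2]
width: 0.0005
grip_force: 10.9
```

```bash
python3 -m crank '[[[0,-0.4,0],0],[[0,-0.6,0],0],[[0,-0.6,0],0],[[0,0,-0.8],0],[[0,0,-1],0],[[0,0,-1],0],[[0,0,-1],0],[[0,0,-0.8],0],[[0,0,0],0]]'
python3 -m crank '[[[-0.87,0,0],0],[[-0.87,0,0],0],[[0,0,0],0]]'
python3 - <<'E'
from h import *
snap('wrist','w17'); p=np.load('pics/w17.npy'); print(p)
s=-.209
for n in(.6414,.6934): print(proj('wrist',[n*.9968-s*.08,n*.08+s*.9968,.138],p))
caps('w17',.138,90)
E
python3 -m crank '[[[0.95,-0.2,0],0],[[0.95,-0.2,0],0],[[0.95,-0.2,0],0],[[0.95,-0.2,0],0],[[0.95,-0.2,0],0],[[0.95,-0.2,0],0],[[0.95,-0.2,0],0],[[0.95,-0.2,0],0],[[0,0,0],0],[[0,0,0],0]]'
python3 - <<'E'
from h import *
snap('wrist','w18'); p=np.load('pics/w18.npy'); print(p); caps('w18',.105,110); caps('w18',.156,70)
snap('side','s18'); a=cv2.imread('pics/s0c.png')
st=sensors.read_state(); print(st['time'],st['ft_force'])
E
```

```text
time: 67.38
ee_pos: [0.6445, -0.1586, 0.2758]
eef_rot: [0.678, 0.735, 0.001, 0.002]
ft_force: [0.4, 0.3, -0.2]
width: 0.0007
grip_force: 0.0
time: 67.75
ee_pos: [0.647, -0.2132, 0.2718]
eef_rot: [0.679, 0.734, -0.001, -0.0]
ft_force: [0.8, 0.3, -0.6]
width: 0.0006
grip_force: 0.0
[ 0.647  -0.2132  0.2718  0.6792  0.734  -0.0008 -0.0003]
[345.8855 153.0548]
[418.8098 152.8323]
cap 56.0 253.0 26.925922393798828 1171.0 [ 0.4424 -0.2485  0.138 ]
cap 197.5 208.0 66.68030548095703 165.0 [ 0.5502 -0.2052  0.138 ]
cap 417.82073974609375 150.1792449951172 18.85176658630371 997.0 [ 0.7069 -0.1511  0.138 ]
cap 365.0 147.0 18.973764419555664 270.0 [ 0.6692 -0.1518  0.138 ]
cap 619.6356201171875 119.55084991455078 28.236894607543945 1755.5 [ 0.8445 -0.1195  0.138 ]
cap 351.5 50.08333206176758 24.336429595947266 433.5 [ 0.6537 -0.0895  0.138 ]
cap 353.5 13.0 9.178879737854004 140.0 [ 0.6529 -0.0671  0.138 ]
time: 69.05
ee_pos: [0.5813, 0.0129, 0.2731]
eef_rot: [0.678, 0.735, -0.0, 0.0]
ft_force: [0.0, -0.7, 0.7]
width: 0.0006
grip_force: 0.0
[ 0.5813  0.0129  0.2731  0.6777  0.7353 -0.0001  0.0001]
cap 293.8080139160156 236.0421905517578 14.037744522094727 554.0 [ 0.5551 -0.0045  0.105 ]
cap 388.0 235.9310302734375 50.381103515625 2286.5 [0.634 0.002 0.105]
cap 292.2633972167969 191.81472778320312 13.923551559448242 550.0 [0.5516 0.0328 0.105 ]
cap 423.0248107910156 146.87705993652344 38.0841178894043 736.5 [0.6528 0.0769 0.105 ]
cap 289.1231994628906 100.24637603759766 15.53884220123291 631.0 [0.5449 0.1033 0.105 ]
cap 1.0 157.5 82.50615692138672 1916.5 [0.3183 0.0414 0.105 ]
cap 325.5 171.51492309570312 100.51627349853516 638.5 [0.5773 0.0513 0.105 ]
cap 404.0 49.5 9.013978004455566 126.0 [0.6283 0.1461 0.105 ]
cap 288.6216125488281 51.24324417114258 16.649497985839844 706.0 [0.5426 0.1379 0.105 ]
cap 328.5 22.5 7.106435298919678 102.0 [0.5706 0.1597 0.105 ]
69.15 [-1.1085  0.2325 -0.0182]
```

```bash
python3 - <<'E'
from h import *
p=np.load('pics/w18.npy'); q=onz('wrist',423,146.9,.156,p); print(q,-.08*q[0]+.9968*q[1])
print(r.close_job())
E
```

```text
[0.6406 0.0783 0.156 ] 0.02681017666351431
the job is handed in; nothing more can be done
None
```

The job is handed in at about 69 s of the 192 s, but the hand-in returned no verdict. By my own checks, each cell of the carrier holds a vial and the box is shut. The carrier hangs on the upper rail, its grip within about 1–4 mm of the index by different readings (7 mm allowed), and the lamp toggle is at its on stop.

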